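# Put the balance weights back in their cases

## Task

The balance check is finished: put each of the four steel weights standing on the bench mat back into its own open wooden case, the one whose well fits it (largest weight in the largest well, and so on down to the smallest), standing upright and fully down on the floor of the well. Set them down gently, never drop a weight or tip one over, leave the lids open, and leave the tape roll and the glass beaker where they are.

Things in the scene. Friction and masses are not known exactly. Their poses are not given: they have to be found in the camera images.
- weight_500: Loose 500 g stainless steel balance weight, largest of four of one shape: upright cylinder 40 mm in diameter and 42 mm high, then a thin neck and a knob 34 mm in diameter; 56 mm tall in all. Stands on a flat mat 2 mm thick in front of the cases. Origin: centre of its underside, z up its axis; it is round, yaw means nothing.
- weight_200: Loose 200 g stainless steel balance weight, second largest of four of one shape: upright cylinder 30 mm in diameter and 28 mm high, then a thin neck and a knob 25 mm in diameter; 40 mm tall in all. Stands on a flat mat 2 mm thick in front of the cases. Origin: centre of its underside, z up its axis; it is round, yaw means nothing.
- weight_100: Loose 100 g stainless steel balance weight, second smallest of four of one shape: upright cylinder 22 mm in diameter and 26 mm high, then a thin neck and a knob 19 mm in diameter; 37 mm tall in all. Stands on a flat mat 2 mm thick in front of the cases. Origin: centre of its underside, z up its axis; it is round, yaw means nothing.
- weight_50: Loose 50 g stainless steel balance weight, smallest of four of one shape: upright cylinder 16 mm in diameter and 25 mm high, then a thin neck and a knob 14 mm in diameter; 34.5 mm tall in all. Stands on a flat mat 2 mm thick in front of the cases. Origin: centre of its underside, z up its axis; it is round, yaw means nothing.
- case_500: Fixed open wooden case, largest of four: block 78 x 78 mm, 28 mm high, round well in its top 45 mm wide, 20 mm deep (floor 8 mm above the bench, mouth chamfered 4 mm wider all round). Open lid behind it (+x), top 90 mm up; fingers closing along y clear it. Hold the weight above its lowest 20 mm. Origin: on the bench under the well centre; z up, x towards the lid.
- case_200: Fixed open wooden case, second largest of four: block 66 x 66 mm, 22 mm high, round well in its top 35 mm wide, 14 mm deep (floor 8 mm above the bench, mouth chamfered 4 mm wider all round). Open lid behind it (+x), top 70 mm up; fingers closing along y clear it. Hold the weight above its lowest 14 mm. Origin: on the bench under the well centre; z up, x towards the lid.
- case_100: Fixed open wooden case, second smallest of four: block 54 x 54 mm, 20 mm high, round well in its top 27 mm wide, 12 mm deep (floor 8 mm above the bench, mouth chamfered 4 mm wider all round). Open lid behind it (+x), top 60 mm up; fingers closing along y clear it. Hold the weight above its lowest 12 mm. Origin: on the bench under the well centre; z up, x towards the lid.
- case_50: Fixed open wooden case, smallest of four: block 42 x 42 mm, 19 mm high, round well in its top 21 mm wide, 11 mm deep (floor 8 mm above the bench, mouth chamfered 4 mm wider all round). Open lid behind it (+x), top 50 mm up; fingers closing along y clear it. Hold the weight above its lowest 11 mm. Origin: on the bench under the well centre; z up, x towards the lid.
- tape_roll: Bystander: roll of adhesive tape lying flat, 98 mm across, 25 mm high, at the right of the mat; to be left alone. Origin: centre of its underside.
- glass_beaker: Bystander: empty small glass beaker, 67 mm across and 67 mm high, standing at the left; to be left alone. Origin: centre of its underside.

How it is judged:
By the outcome, as a careful person would: the job done as asked, in the order asked, and still so for the second after the job is handed in, with the robot touching nothing.
It also fails if it takes over 83 s, if anything falls off the work surface, if the arm or the gripper's body presses on something with over 40 N, if the wrist force passes 120 N, or if a joint passes its speed limit or range.

## Robot

A 6-joint arm with a two-finger parallel gripper is mounted at the origin on a cart in front of the work surface, level with it; the furniture and walls round the work are solid. World frame = base frame: x ahead of the robot, y to its left, z up, the work surface at z = 0. Lengths are in m, angles in rad, forces in N, time in s.
With the tool pointing down it reaches from about 0.325 to 0.9 m from the base axis. Payload 6.1 kg.
Tool frame: the origin (TCP) lies at the very end of the fingers, on their centre line; the grasp point (between the pads) lies 19 mm behind it (hold_point_z is the distance from the TCP to the grasp point, in m); z points along the fingers, x is the direction in which the jaws open and shut, and the axes are right-handed (so a half turn about z gives the same grasp; the last joint's range is limited). The gripper opens to 87 mm and grips with 3 to 60 N. Pads are 19 mm wide; open, the fingers measure 117 mm over their backs; the gripper's body (75 mm by 190 mm) begins 51 mm behind the grasp point.
Start: joints at [0.976, 0.22, 1.526, -0, 1.395, -0.126], TCP at [0.282, 0.558, 0.223] pointing down, gripper open.
Joint ranges: [-2.98, 2.98], [-0.91, 2.08], [0.09, 2.57], [-1.24, 4.39], [0.2, 2.65], [-2.68, 2.68]. Speed limits (rad/s): [2.57, 2.57, 3.01, 3.14, 3.14, 3.14].

## Interface

Orientations are given as a unit quaternion [x, y, z, w].
In Python, from bench import read_state, snapshot, finish_job, hold_point_z gives the robot as it stands.
- The arm moves only by the shell command python3 -m crank 'ROWS' [OPENING] [FORCE]. ROWS is JSON, a list of rows, each a list of 6 numbers: the shift along the tool's x, y, z as a fraction of full scale, then the turn, a rotation vector about the tool's x, y, z as a fraction of full scale. In form: [[tx, ty, tz, rx, ry, rz], ...]. A call has 1 to 8 rows; each row is the pose to reach, as a shift and turn from the pose commanded when the call began, along the tool's axes at that moment; what a row does not reach only later rows make up. Full scale, the value 1, is 500 mm for a shift and 0.5 rad for a turn. A row lasts 1/12 s, in which the tool goes at most 41.7 mm and 7.16 degrees, less where a joint would pass 70% of its speed; a pose out of reach is approached as far as the arm can. A call with a number of a shift or a turn outside -1 to 1 is refused whole. A call with a gripper value outside its range is refused whole. OPENING is the opening in per cent of the stroke, from 0 (shut) to 100 (fully open), set as the call begins (- or left out, the last holds). The fingers move at their own pace and stop on an object; FORCE is the grip in N (left out, the last holds). Time passes only in rows, so rows that repeat a pose let the fingers close. It gives the time, the measured TCP pose, the force and the opening at its end, in the units of the state.
- read_state(): the state, without advancing time (a new reading comes with each control period).
- snapshot(name): name is "scene" or "top" or "wrist"; returns a dict with "image" (400x640x3 uint8, red, green, blue), "range_z" (400x640 float32, m along the optical axis (not along the pixel's ray), 0 where there is no reading), "mtx" (3x3 intrinsics, pixels), "k1" (the pictures are not rectified: a ray, as slopes to the right and down, at radius r is drawn at 1 + k1 r^2 times it, then the intrinsics apply), "cam_to_world" (4x4, takes a point from camera to world coordinates). Camera axes: x right, y down, z forward; pixel columns grow to the right and rows downward; lengths in m; the calibration is good to about 2 mm. A picture is of the moment at which its call begins.
- finish_job(): hands the job in, once; it reports no verdict.
The state is a dict: "time": time; "qpos": joint angles; "joint_velocities": joint speeds; "tau": joint torques, N m; "tcp_pos": TCP position; "tcp_rot": TCP orientation; "ft_force": force on the tool from outside, world axes, zero at the start; "torque": the same for the moment, N m; "grip_width": finger opening in m.
Only numpy, scipy, OpenCV 4.12 (cv2) and the standard library are available. Lean on these libraries where they do the work, as an engineer would, in place of code of your own. Each camera call takes 0.05 s, during which the arm holds its last target. There are 200 camera calls.

## Working session

There is one attempt and no reset: what is moved stays moved. The work goes in short steps, Python scripts to look and compute and a shell command to move; the robot and the scene stay as the last step left them, time stands still between calls to the robot, and variables do not carry over. Pictures are saved under pics/ and viewed, about 12 in all and at most 16, crops included, and the job is handed in when it is done.

```bash
ls; mkdir -p pics; cat > h.py <<'E'
import numpy as np, cv2
from bench import read_state, snapshot, finish_job, hold_point_z
def take(n,save=None):
    s=snapshot(n)
    if save: cv2.imwrite('pics/'+save,s['image'][:,:,::-1])
    return s
def ray(s,u,v):
    K=s['mtx']; d=np.array([(u-K[0,2])/K[0,0],(v-K[1,2])/K[1,1]]); r=d.copy()
    for _ in range(20): r=d/(1+s['k1']*(r@r))
    T=s['cam_to_world']; return T[:3,3],T[:3,:3]@np.array([r[0],r[1],1.])
def onz(s,u,v,z):
    o,d=ray(s,u,v); return o+d*(z-o[2])/d[2]
def depthpt(s,u,v):
    o,d=ray(s,u,v); return o+d*s['range_z'][int(v),int(u)]
E
python3 - <<'E'
from h import *
st=read_state(); print({k:np.round(v,3) for k,v in st.items()}, hold_point_z)
for n in ('scene','top','wrist'):
    s=take(n,n+'0.png'); print(n,np.round(s['cam_to_world'],3).tolist(),s['mtx'].tolist(),s['k1'])
    np.save(n+'0.npy',s,allow_pickle=True)
E
```

```text
pics
{'time': np.float64(0.0), 'qpos': array([ 0.976,  0.221,  1.528,  0.   ,  1.395, -0.126]), 'joint_velocities': array([ 0.   ,  0.   , -0.   , -0.   ,  0.001, -0.001]), 'tau': array([-1.0000e-03, -4.9462e+01, -3.8737e+01,  7.0000e-02,  5.7000e-02,
       -0.0000e+00]), 'tcp_pos': array([0.282, 0.557, 0.221]), 'tcp_rot': array([ 0.852,  0.524, -0.001,  0.   ]), 'ft_force': array([-0.736,  0.123, -0.004]), 'torque': array([ 0.005,  0.006, -0.039]), 'grip_width': np.float64(0.087)} 0.0187
scene [[0.729, -0.42, 0.541, -0.208], [-0.685, -0.469, 0.558, -0.73], [0.019, -0.777, -0.629, 0.853], [0.0, 0.0, 0.0, 1.0]] [[494.03826572844133, 0.0, 320.0990520576299], [0.0, 494.03826572844133, 199.89188301316472], [0.0, 0.0, 1.0]] -0.01580138071241416
top [[0.014, -0.99, 0.139, 0.352], [-1.0, -0.017, -0.02, 0.002], [0.023, -0.139, -0.99, 1.174], [0.0, 0.0, 0.0, 1.0]] [[435.3059782756256, 0.0, 317.4960054056387], [0.0, 435.3059782756256, 190.38960448068184], [0.0, 0.0, 1.0]] -0.10853211688790067
wrist [[0.452, 0.854, 0.258, 0.211], [0.892, -0.432, -0.133, 0.593], [-0.003, 0.29, -0.957, 0.384], [0.0, 0.0, 0.0, 1.0]] [[312.465398290443, 0.0, 320.6779902350993], [0.0, 312.465398290443, 199.7712380199362], [0.0, 0.0, 1.0]] -0.017101175415783685
```

View pics/top0.png

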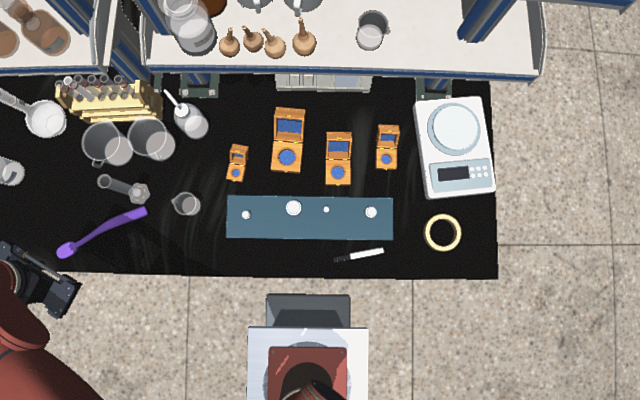

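View pics/scene0.png

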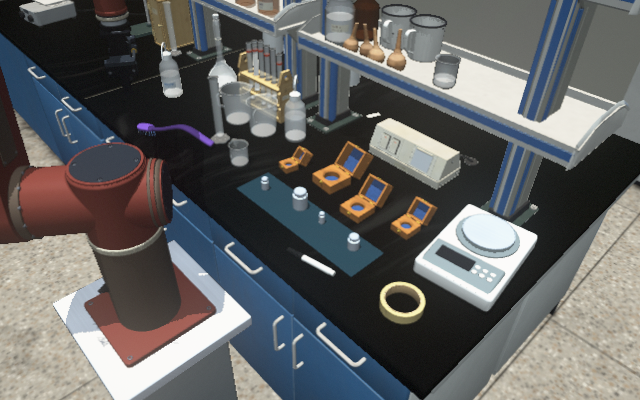

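Top view: weights at about (246,215), (293,208), (326,209) and (371,212). Wells at about (236,175), (287,157), (339,172) and (387,158), with lids behind. The scene view agrees. Next I'll measure from both views.

```bash
python3 - <<'E'
from h import *
L=lambda n: np.load(n+'0.npy',allow_pickle=True).item()
def tri(p,q):
    A=[];b=[]
    for o,d in(p,q):
        d=d/np.linalg.norm(d);M=np.eye(3)-np.outer(d,d);A.append(M);b.append(M@o)
    return np.linalg.lstsq(np.vstack(A),np.hstack(b),rcond=None)[0]
def blobs(s,mask,amin):
    n,l,st,c=cv2.connectedComponentsWithStats(mask.astype(np.uint8))
    return [(c[i],st[i]) for i in range(1,n) if st[i,4]>=amin]
for n,roi in(('top',(195,95,400,245)),('scene',(225,140,460,280))):
    s=L(n);im=s['image'];hsv=cv2.cvtColor(im,cv2.COLOR_RGB2HSV)
    m=np.zeros(im.shape[:2],bool);x0,y0,x1,y1=roi;m[y0:y1,x0:x1]=1
    w=m&(hsv[...,1]<70)&(hsv[...,2]>120)
    b=m&(hsv[...,0]>100)&(hsv[...,0]<125)&(hsv[...,1]>110)&(hsv[...,2]>70)
    print(n,'white')
    for c,st in blobs(s,w,8): print(c.round(1),st,'depthpt',depthpt(s,*c.round()).round(3), 'onz.04',onz(s,*c,.04).round(3))
    print('blue')
    for c,st in blobs(s,b,8): print(c.round(1),st,'depthpt',depthpt(s,*c.round()).round(3),'onz.008',onz(s,*c,.008).round(3))
s=L('top'); print('shelf',[depthpt(s,u,v).round(3) for u,v in((250,58),(350,58),(230,35))], 'mat',depthpt(s,270,225),'beaker',depthpt(s,185,205),'tape',depthpt(s,428,233))
print([onz(s,u,v,0).round(3) for u,v in((185,205),(443,233),(455,175))])
E
```

```text
top white
[199.7 124.4] [195 108  13  31 280] depthpt [0.674 0.287 0.084] onz.04 [0.686 0.299 0.04 ]
[196.7 205.1] [195 197   5  17  64] depthpt [0.467 0.293 0.044] onz.04 [0.467 0.295 0.04 ]
[293.2 207.4] [285 200  17  16 209] depthpt [0.465 0.042 0.055] onz.04 [0.466 0.042 0.04 ]
[325.6 209.1] [323 206   6   7  37] depthpt [ 0.464 -0.045  0.032] onz.04 [ 0.463 -0.043  0.04 ]
[370.4 211.7] [365 206  12  13 119] depthpt [ 0.457 -0.16   0.041] onz.04 [ 0.458 -0.161  0.04 ]
[245.4 214.4] [241 210   9  10  64] depthpt [0.446 0.167 0.04 ] onz.04 [0.445 0.166 0.04 ]
blue
[289.  125.4] [278 119  23  14 278] depthpt [0.692 0.059 0.026] onz.008 [0.696 0.059 0.008]
[387.4 137.1] [381 134  14   7  73] depthpt [ 0.665 -0.21   0.023] onz.008 [ 0.669 -0.214  0.008]
[337.8 146.1] [329 141  19  11 187] depthpt [ 0.637 -0.076  0.021] onz.008 [ 0.64  -0.076  0.008]
[286.5 156.9] [279 150  16  15 171] depthpt [0.607 0.065 0.009] onz.008 [0.607 0.064 0.008]
[238.3 155.1] [235 154   8   3  12] depthpt [0.61  0.197 0.01 ] onz.008 [0.61  0.196 0.008]
[385.6 158.6] [382 155   8   8  54] depthpt [ 0.606 -0.
[... 1890 characters left out ...]
6 132] depthpt [ 0.671 -0.203  0.023] onz.008 [ 0.687 -0.191  0.008]
[356.9 207.5] [352 206  11   4  35] depthpt [ 0.569 -0.07   0.007] onz.008 [ 0.57  -0.069  0.008]
[405.5 225.8] [402 224   8   4  23] depthpt [ 0.609 -0.205  0.009] onz.008 [ 0.61  -0.203  0.008]
[244.7 263.2] [ 225  230   58   50 1174] depthpt [ 0.311  0.102 -0.156] onz.008 [ 0.226 -0.033  0.008]
shelf [array([0.754, 0.131, 0.31 ]), array([ 0.759, -0.081,  0.309]), array([0.77 , 0.162, 0.38 ])] mat [0.42072776 0.10414979 0.00424291] beaker [4.70961112e-01 3.37852772e-01 7.36298057e-05] tape [ 0.40405204 -0.31789584  0.02481023]
[array([0.471, 0.338, 0.   ]), array([ 0.406, -0.367,  0.   ]), array([ 0.567, -0.405,  0.   ])]
```

```bash
python3 -m crank '[[-0.754,0.792,0.05,0,0,-0.938],[-0.754,0.792,0.05,0,0,-0.938],[-0.754,0.792,0.05,0,0,-0.938],[-0.754,0.792,0.05,0,0,-0.938],[-0.754,0.792,0.05,0,0,-0.938],[-0.754,0.792,0.05,0,0,-0.938],[-0.754,0.792,0.05,0,0,-0.938],[-0.754,0.792,0.05,0,0,-0.938]]' 75; python3 - <<'E'
from h import *
print(read_state()['tcp_pos'].round(4),read_state()['tcp_rot'].round(4),read_state()['qpos'].round(3))
E
```

```text
time: 0.82
tcp_pos: [0.393, 0.2443, 0.2072]
tcp_rot: [0.707, 0.707, 0.0, 0.0]
ft_force: [1.3, -0.1, 0.7]
grip_width: 0.0649
[0.393  0.2443 0.2072] [7.068e-01 7.074e-01 1.000e-04 0.000e+00] [ 0.385 -0.167  1.951 -0.     1.357 -1.186]
```

```bash
python3 -m crank '[[-0.405,0.144,0.014,0,0,0],[-0.405,0.144,0.014,0,0,0],[-0.405,0.144,0.014,0,0,0],[-0.405,0.144,0.014,0,0,0],[-0.405,0.144,0.014,0,0,0],[-0.405,0.144,0.014,0,0,0],[-0.405,0.144,0.014,0,0,0],[-0.405,0.144,0.014,0,0,0]]'; python3 - <<'E'
from h import *
s=take('wrist','w1.png');np.save('w1.npy',s,allow_pickle=True)
print(s['cam_to_world'].round(3).tolist(),read_state()['tcp_pos'].round(4))
E
```

```text
time: 1.48
tcp_pos: [0.4647, 0.0438, 0.2001]
tcp_rot: [0.708, 0.707, -0.0, -0.001]
ft_force: [-0.1, -0.1, 0.2]
grip_width: 0.0651
[[0.001, 0.957, 0.289, 0.385], [1.0, -0.001, -0.001, 0.044], [-0.0, 0.289, -0.957, 0.363], [0.0, 0.0, 0.0, 1.0]] [0.4645 0.0446 0.2002]
```

View pics/w1.png

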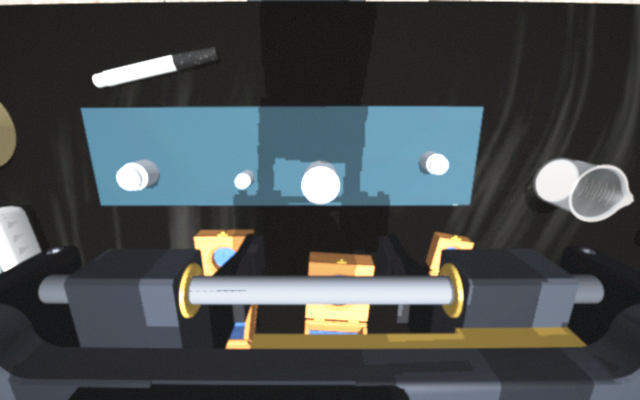

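Wrist view at z 0.2: knobs at about (131,177) for 200, (243,181) for 50, (320,185) for 500 and (437,164) for 100. The 200's well shows at (222,258), and the other wells are behind the gripper. A target directly under the TCP is visible.

```bash
cat >> h.py <<'E'
def knobs(s,roi,amin=40):
    im=s['image'];hsv=cv2.cvtColor(im,cv2.COLOR_RGB2HSV)
    m=np.zeros(im.shape[:2],np.uint8);x0,y0,x1,y1=roi
    m[y0:y1,x0:x1]=((hsv[...,1]<40)&(hsv[...,2]>215))[y0:y1,x0:x1]
    cs,_=cv2.findContours(m,cv2.RETR_EXTERNAL,cv2.CHAIN_APPROX_NONE)
    return [cv2.minEnclosingCircle(c) for c in cs if cv2.contourArea(c)>amin]
def tri(p,q):
    A=[];b=[]
    for o,d in(p,q):
        d=d/np.linalg.norm(d);M=np.eye(3)-np.outer(d,d);A.append(M);b.append(M@o)
    return np.linalg.lstsq(np.vstack(A),np.hstack(b),rcond=None)[0]
E
python3 - <<'E'
from h import *
s=np.load('w1.npy',allow_pickle=True).item();t=np.load('top0.npy',allow_pickle=True).item()
T=[((293.2,207.4),.058,'500'),((325.6,209.1),.0365,'50'),((370.4,211.7),.042,'200'),((245.4,214.4),.039,'100')]
for c,r in knobs(s,(90,110,480,205)):
    o=[onz(s,*c,.045)]
    k=min(T,key=lambda k:np.linalg.norm(onz(t,*k[0],.045)-o[0]))
    print(k[2],np.round(c,1),round(r,1),'onz',onz(s,*c,k[1]).round(4),'tri',tri(ray(s,*c),ray(t,*k[0])).round(4),'dep',depthpt(s,*np.round(c)).round(4))
cv2.imwrite('pics/w1c.png',cv2.resize(s['image'][130:215,90:480,::-1],None,fx=2,fy=2,interpolation=cv2.INTER_NEAREST))
E
```

```text
50 [242.  180.4] 8.4 onz [ 0.4619 -0.0408  0.0365] tri [ 0.4641 -0.0436  0.0264] dep [ 0.4613 -0.0407  0.037 ]
500 [320.2 184.5] 19.6 onz [0.4611 0.043  0.058 ] tri [0.466  0.0424 0.0377] dep [0.4605 0.0429 0.0588]
200 [131.8 177.8] 16.1 onz [ 0.4575 -0.1562  0.042 ] tri [ 0.4588 -0.1617  0.0335] dep [ 0.4573 -0.1549  0.0439]
100 [437. 164.] 11.4 onz [0.4439 0.1657 0.039 ] tri [0.4451 0.167  0.0351] dep [0.4439 0.1657 0.039 ]
```

View pics/w1c.png

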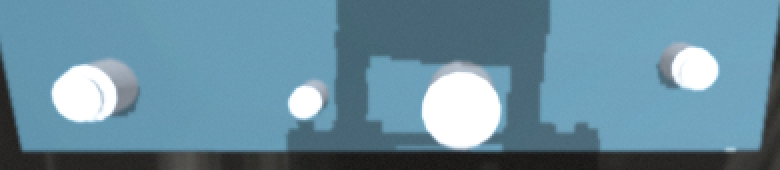

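```bash
python3 -m crank '[[-0.08,0.28,0,0,0,0],[-0.08,0.28,0,0,0,0],[-0.08,0.28,0,0,0,0],[-0.08,0.28,0,0,0,0],[-0.08,0.28,0,0,0,0],[-0.08,0.28,0,0,0,0]]'; python3 - <<'E'
from h import *
s=take('wrist','w2.png');np.save('w2.npy',s,allow_pickle=True)
print(read_state()['tcp_pos'].round(4))
t=np.load('top0.npy',allow_pickle=True).item()
T=[((286.5,156.9),'500'),((385.6,158.6),'100'),((337.4,172.2),'200'),((235.5,172.5),'50')]
hsv=cv2.cvtColor(s['image'],cv2.COLOR_RGB2HSV)
m=((hsv[...,0]>100)&(hsv[...,0]<125)&(hsv[...,1]>110)&(hsv[...,2]>70)).astype(np.uint8)
cs,_=cv2.findContours(m,cv2.RETR_EXTERNAL,cv2.CHAIN_APPROX_NONE)
for c in cs:
    if cv2.contourArea(c)<60: continue
    e=cv2.minAreaRect(c);c=e[0];o=onz(s,*c,.008)
    k=min(T,key=lambda k:np.linalg.norm(onz(t,*k[0],.008)-o))
    print(k[1],np.round(c,1),np.round(e[1],1),'onz',o.round(4),'tri',tri(ray(s,*c),ray(t,*k[0])).round(4),'dep',depthpt(s,*np.round(c)).round(4))
E
```

```text
time: 2.03
tcp_pos: [0.6049, 0.0057, 0.1996]
tcp_rot: [0.706, 0.708, -0.0, -0.001]
ft_force: [-0.5, 0.4, -0.4]
grip_width: 0.065
[0.6041 0.0058 0.1998]
500 [360.5 255.5] [39. 37.] onz [0.705  0.0556 0.008 ] tri [0.5466 0.0304 0.3099] dep [0.6941 0.0518 0.0308]
100 [133.7 231.9] [20.1 27.1] onz [ 0.674  -0.2247  0.008 ] tri [ 0.6169 -0.1849  0.0821] dep [ 0.6675 -0.2139  0.024 ]
200 [249. 209.] [28. 44.] onz [ 0.6439 -0.0803  0.008 ] tri [ 0.5466 -0.0428  0.2343] dep [ 0.6378 -0.0758  0.0264]
100 [137.5 179. ] [20.5 14.8] onz [ 0.6074 -0.2087  0.008 ] tri [ 0.6072 -0.2079  0.0094] dep [ 0.6071 -0.2075  0.0091]
500 [373.5 178.5] [33. 35.] onz [0.6062 0.0668 0.008 ] tri [0.6017 0.063  0.0301] dep [0.6053 0.0672 0.0091]
50 [498.3 139.2] [12.  15.6] onz [0.5604 0.2054 0.008 ] tri [0.5597 0.2003 0.0171] dep [0.56   0.204  0.0098]
200 [249.5 143.5] [27. 27.] onz [ 0.5662 -0.0748  0.008 ] tri [ 0.5668 -0.0753  0.0067] dep [ 0.5667 -0.0741  0.0089]
```

View pics/w2.png

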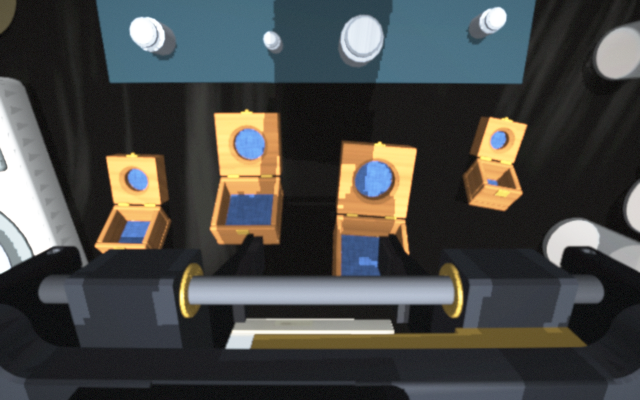

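Wrist view: wells at (374,178) 500, (250,143) 200, (137,179) 100 and (499,139) 50. Their heights measure about 9 mm, as expected for the floors. The outer two are seen obliquely, so I'll look at each from above.

```bash
cat >> h.py <<'E'
def wells(s):
    hsv=cv2.cvtColor(s['image'],cv2.COLOR_RGB2HSV)
    m=((hsv[...,0]>100)&(hsv[...,0]<125)&(hsv[...,1]>110)&(hsv[...,2]>70)).astype(np.uint8)
    cs,_=cv2.findContours(m,cv2.RETR_EXTERNAL,cv2.CHAIN_APPROX_NONE)
    for c in cs:
        if cv2.contourArea(c)<60: continue
        e=cv2.minAreaRect(c);c=e[0]
        print(np.round(c,1),np.round(e[1],1),'onz',onz(s,*c,.008).round(4),'dep',depthpt(s,*np.round(c)).round(4))
E
python3 -m crank '[[-0.41,0,0,0,0,0],[-0.41,0,0,0,0,0],[-0.41,0,0,0,0,0],[-0.41,0,0,0,0,0],[-0.41,0,0,0,0,0],[-0.41,0,0,0,0,0],[-0.41,0,0,0,0,0]]'; python3 - <<'E'
from h import *
s=take('wrist','w3.png');wells(s);np.save('w3.npy',s,allow_pickle=True)
E
python3 -m crank '[[0.77,-0.04,0,0,0,0],[0.77,-0.04,0,0,0,0],[0.77,-0.04,0,0,0,0],[0.77,-0.04,0,0,0,0],[0.77,-0.04,0,0,0,0],[0.77,-0.04,0,0,0,0],[0.77,-0.04,0,0,0,0],[0.77,-0.04,0,0,0,0]]'; python3 - <<'E'
from h import *
s=take('wrist','w4.png');wells(s);np.save('w4.npy',s,allow_pickle=True)
E
```

```text
time: 2.67
tcp_pos: [0.604, -0.2017, 0.2006]
tcp_rot: [0.708, 0.706, 0.0, -0.0]
ft_force: [-0.1, 0.2, 0.1]
grip_width: 0.0652
[547.  250.6] [31.9 27.5] onz [0.6995 0.0836 0.008 ] dep [0.6906 0.0684 0.027 ]
[316.  232.5] [19. 34.] onz [ 0.6739 -0.2079  0.008 ] dep [ 0.6671 -0.2077  0.0227]
[438. 209.] [28. 44.] onz [ 0.6438 -0.0611  0.008 ] dep [ 0.6372 -0.0688  0.0277]
[317.  179.5] [19. 20.] onz [ 0.6072 -0.2064  0.008 ] dep [ 0.6075 -0.2063  0.0095]
[553.8 178.8] [23.3 35.4] onz [0.6066 0.0721 0.008 ] dep [0.6067 0.0719 0.0086]
[435.5 144. ] [24.7 29. ] onz [ 0.5662 -0.0721  0.008 ] dep [ 0.5662 -0.0716  0.0082]
time: 3.38
tcp_pos: [0.5856, 0.1361, 0.2009]
tcp_rot: [0.706, 0.708, 0.0, -0.0]
ft_force: [1.1, 0.0, -0.3]
grip_width: 0.0653
[272.5 263.3] [20.1 24.4] onz [0.6981 0.0749 0.008 ] dep [0.6885 0.0773 0.0251]
[ 27.6 245.6] [11.  28.1] onz [ 0.6756 -0.2352  0.008 ] dep [ 0.6679 -0.217   0.0252]
[134.5 224.5] [29. 39.] onz [ 0.6462 -0.0926  0.008 ] dep [ 0.638  -0.0808  0.0271]
[373.6 198. ] [18.   6.3] onz [0.6112 0.1987 0.008 ] dep [0.609  0.1979 0.0154]
[ 32.5 194. ] [19.1 10.6] onz [ 0.6076 -0.2105  0.008 ] dep [ 0.6076 -0.2097  0.0082]
[261. 194.] [30. 32.] onz [0.6068 0.0651 0.008 ] dep [0.6067 0.0652 0.0082]
[381.5 156. ] [14. 13.] onz [0.5612 0.2051 0.008 ] dep [0.5611 0.2056 0.0086]
[136.7 160.1] [26.4 21.9] onz [ 0.5666 -0.0765  0.008 ] dep [ 0.5662 -0.0751  0.0097]
```

```bash
python3 -m crank '[[0.05,-0.283,0.1,0,0,0],[0.05,-0.283,0.2,0,0,0],[0.05,-0.283,0.2,0,0,0],[0.05,-0.283,0.2,0,0,0],[0.05,-0.283,0.2,0,0,0],[0.05,-0.283,0.2,0,0,0],[0.05,-0.283,0.2,0,0,0]]' 45; python3 -c "
from h import *
s=take('wrist','w5.png');np.save('w5.npy',s,allow_pickle=True)
print(read_state()['tcp_pos'].round(4)); print([(np.round(c,1),round(r,1),onz(s,*c,.039).round(4)) for c,r in knobs(s,(200,90,450,260))])"
```

```text
time: 4.02
tcp_pos: [0.4459, 0.1577, 0.1011]
tcp_rot: [0.706, 0.708, 0.001, 0.0]
ft_force: [0.4, 0.3, 0.5]
grip_width: 0.0398
[0.4477 0.1575 0.1022]
[(array([333. , 209.5]), 16.2, array([0.4421, 0.1667, 0.039 ]))]
```

View pics/w5.png

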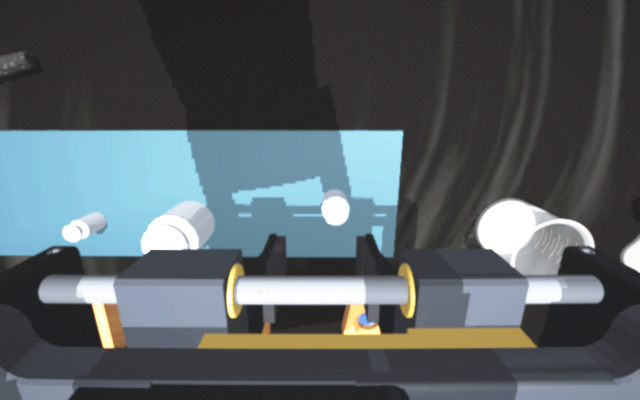

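Knob of the 100 at (335,208), between the fingers, with the beaker clear to the right. I'll centre on it and descend.

```bash
python3 -m crank '[[0.018,-0.006,0.03,0,0,0],[0.018,-0.006,0.07,0,0,0],[0.018,-0.006,0.11,0,0,0],[0.018,-0.006,0.14,0,0,0],[0.018,-0.006,0.16,0,0,0],[0.018,-0.006,0.17,0,0,0],[0.018,-0.006,0.17,0,0,0],[0.018,-0.006,0.17,0,0,0]]'; python3 -c "
from h import *
for i in range(3): snapshot('top');print(read_state()['tcp_pos'].round(4))"
```

```text
time: 4.73
tcp_pos: [0.4445, 0.1656, 0.0163]
tcp_rot: [0.707, 0.707, 0.001, 0.0]
ft_force: [0.8, 0.0, -0.3]
grip_width: 0.0388
[0.4446 0.1657 0.0166]
[0.4446 0.1657 0.0167]
[0.4444 0.1657 0.0166]
```

```bash
python3 -m crank '[[0,0,0,0,0,0],[0,0,0,0,0,0],[0,0,0,0,0,0],[0,0,0,0,0,0],[0,0,0,0,0,0]]' 0 20 && python3 -m crank '[[0,0,-0.01,0,0,0],[0,0,-0.03,0,0,0],[0,0,-0.06,0,0,0],[0,0,-0.1,0,0,0],[0,0,-0.14,0,0,0],[0,0,-0.17,0,0,0],[0,0,-0.17,0,0,0]]'; python3 -c "
from h import *
s=take('wrist','w6.png')"
```

```text
time: 5.3
tcp_pos: [0.4436, 0.1658, 0.0159]
tcp_rot: [0.707, 0.707, 0.0, 0.0]
ft_force: [-0.8, 1.7, 3.5]
grip_width: 0.0206
time: 5.88
tcp_pos: [0.4459, 0.1659, 0.1045]
tcp_rot: [0.707, 0.707, 0.003, 0.002]
ft_force: [1.6, -0.5, -1.2]
grip_width: 0.0209
```

View pics/w6.png

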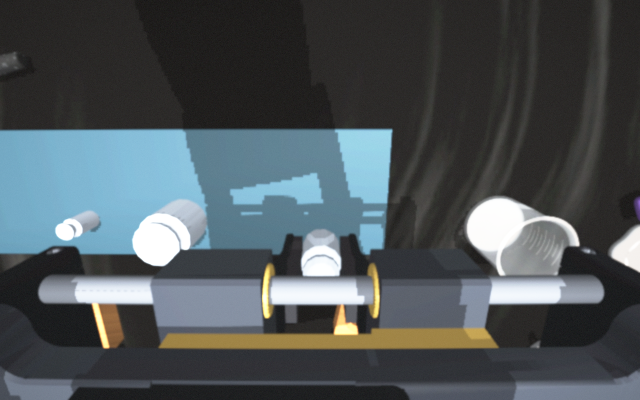

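Weight held (knob at (320,260) between the fingers, width about 21 mm). Carrying it to the 100's case.

```bash
python3 -m crank '[[-0.02,0.01,-0.02,0,0,0],[-0.06,0.03,-0.03,0,0,0],[-0.12,0.055,-0.03,0,0,0],[-0.18,0.08,-0.03,0,0,0],[-0.24,0.105,-0.03,0,0,0],[-0.30,0.13,-0.03,0,0,0],[-0.36,0.155,-0.03,0,0,0],[-0.42,0.18,-0.03,0,0,0]]' && python3 -m crank '[[-0.06,0.03,0,0,0,0],[-0.12,0.06,0,0,0,0],[-0.18,0.085,0,0,0,0],[-0.24,0.11,0,0,0,0],[-0.28,0.13,0,0,0,0],[-0.31,0.14,0,0,0,0],[-0.32,0.145,0,0,0,0],[-0.323,0.146,0,0,0,0]]'; python3 -c "
from h import *
for i in range(4): snapshot('top');print(read_state()['tcp_pos'].round(4))
s=take('wrist','w7.png');wells(s)"
```

```text
time: 6.6
tcp_pos: [0.5327, -0.0468, 0.1145]
tcp_rot: [0.707, 0.707, -0.001, -0.001]
ft_force: [1.1, 1.5, -0.4]
grip_width: 0.0209
time: 7.27
tcp_pos: [0.6055, -0.2074, 0.1142]
tcp_rot: [0.708, 0.707, -0.0, -0.001]
ft_force: [-0.7, 0.3, -1.7]
grip_width: 0.0211
[ 0.6055 -0.2065  0.1144]
[ 0.6055 -0.2056  0.1145]
[ 0.6055 -0.2051  0.1148]
[ 0.6057 -0.2048  0.1151]
[479.  241.2] [45.4 56.7] onz [ 0.6484 -0.0554  0.008 ] dep [ 0.6384 -0.0673  0.0294]
[320.  199.5] [23. 26.] onz [ 0.6073 -0.2057  0.008 ] dep [ 0.6076 -0.2057  0.0087]
[624.8 199.8] [24.7 45.3] onz [0.6072 0.074  0.008 ] dep [0.6072 0.0733 0.0089]
[475.5 154. ] [36. 33.] onz [ 0.5659 -0.0707  0.008 ] dep [ 0.5659 -0.0705  0.0084]
```

View pics/w7.png

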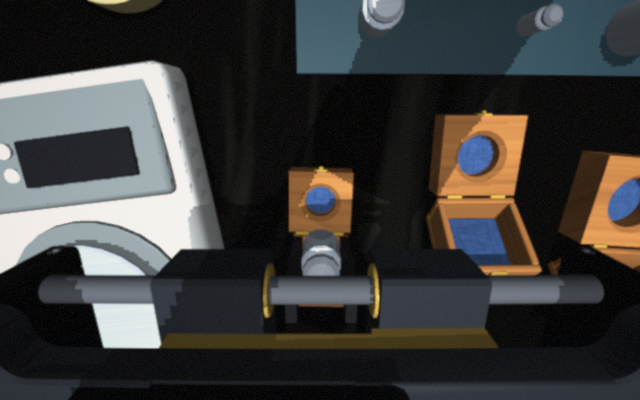

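The well, at (320,200), sits in line with the held weight. Checking the balance's height against the gripper body first, then descending.

```bash
python3 - <<'E'
from h import *
s=take('wrist')
P=[depthpt(s,u,v) for u in range(0,230,15) for v in range(70,240,12)]
P=np.array([p for p in P if p[2]>.03]);print('z',P[:,2].max().round(3),'x',P[:,0].min().round(3),P[:,0].max().round(3),'ymax',P[:,1].max().round(3))
E
python3 -m crank '[[-0.002,0.003,0.03,0,0,0],[-0.002,0.003,0.07,0,0,0],[-0.002,0.003,0.1,0,0,0],[-0.002,0.003,0.12,0,0,0],[-0.002,0.003,0.13,0,0,0],[-0.002,0.003,0.135,0,0,0],[-0.002,0.003,0.135,0,0,0]]'; python3 -c "
from h import *
for i in range(4): snapshot('top');print(read_state()['tcp_pos'].round(4))"
```

```text
z 0.278 x 0.502 0.631 ymax -0.205
time: 8.15
tcp_pos: [0.6077, -0.2067, 0.0475]
tcp_rot: [0.707, 0.707, -0.0, -0.0]
ft_force: [0.1, 0.4, 0.2]
grip_width: 0.0211
[ 0.6082 -0.207   0.0483]
[ 0.6085 -0.2072  0.0488]
[ 0.6086 -0.2073  0.0491]
[ 0.6086 -0.2074  0.0491]
```

```bash
python3 -c "
from h import *
t=np.load('top0.npy',allow_pickle=True).item();print([depthpt(t,u,v).round(3) for u,v in((455,125),(455,175),(425,150),(420,120))])"
python3 -m crank '[[0.003,-0.002,0.008,0,0,0],[0.003,-0.002,0.018,0,0,0],[0.003,-0.002,0.028,0,0,0],[0.003,-0.002,0.036,0,0,0],[0.003,-0.002,0.042,0,0,0],[0.003,-0.002,0.045,0,0,0]]'
python3 -m crank '[[0,0,0.002,0,0,0],[0,0,0.004,0,0,0],[0,0,0.006,0,0,0],[0,0,0.007,0,0,0],[0,0,0.007,0,0,0],[0,0,0.007,0,0,0]]'; python3 -c "
from h import *
for i in range(4): snapshot('top');print(read_state()['tcp_pos'].round(4),read_state()['ft_force'].round(1))"
```

```text
[array([ 0.69 , -0.385,  0.072]), array([ 0.555, -0.382,  0.065]), array([ 0.624, -0.307,  0.052]), array([ 0.707, -0.295,  0.053])]
time: 8.85
tcp_pos: [0.6063, -0.2052, 0.0244]
tcp_rot: [0.707, 0.707, -0.0, -0.001]
ft_force: [-0.2, -1.1, -1.3]
grip_width: 0.0208
time: 9.35
tcp_pos: [0.6068, -0.2055, 0.022]
tcp_rot: [0.707, 0.707, -0.0, 0.0]
ft_force: [0.2, -0.6, -0.3]
grip_width: 0.021
[ 0.6068 -0.2055  0.022 ] [-0.2 -0.7 -1.7]
[ 0.6068 -0.2055  0.022 ] [ 0.4 -0.7 -1.2]
[ 0.6068 -0.2055  0.022 ] [ 0.6  0.6 -0.5]
[ 0.6068 -0.2055  0.022 ] [ 0.6 -0.4 -1.3]
```

```bash
python3 -m crank '[[0,0,0.001,0,0,0],[0,0,0.001,0,0,0],[0,0,0.001,0,0,0],[0,0,0.001,0,0,0]]';python3 -m crank '[[0,0,0.001,0,0,0],[0,0,0.001,0,0,0],[0,0,0.001,0,0,0],[0,0,0.001,0,0,0]]'; python3 -c "
from h import *
for i in range(3): snapshot('top');print(read_state()['tcp_pos'].round(4),read_state()['ft_force'].round(1))"
```

```text
time: 9.88
tcp_pos: [0.6069, -0.2055, 0.0219]
tcp_rot: [0.707, 0.707, 0.0, 0.0]
ft_force: [-1.9, 0.6, 3.9]
grip_width: 0.021
time: 10.22
tcp_pos: [0.607, -0.2055, 0.0218]
tcp_rot: [0.707, 0.707, 0.0, 0.0]
ft_force: [-3.6, 0.7, 6.8]
grip_width: 0.021
[ 0.607  -0.2055  0.0219] [-3.8  1.5  7.1]
[ 0.607  -0.2055  0.0219] [-3.4  1.9  7.9]
[ 0.607  -0.2055  0.0219] [-4.5  1.   7.6]
```

Contact with the well floor at the predicted height. Releasing.

```bash
python3 -m crank '[[0,0,-0.001,0,0,0],[0,0,-0.001,0,0,0],[0,0,-0.001,0,0,0],[0,0,-0.001,0,0,0]]' 45; python3 -m crank '[[0,0,-0.02,0,0,0],[0,0,-0.06,0,0,0],[0,0,-0.12,0,0,0],[0,0,-0.19,0,0,0],[0,0,-0.19,0,0,0],[0,0,-0.19,0,0,0]]'; python3 -c "
from h import *
s=take('wrist','w8.png'); c=s['image'][130:290,200:440,::-1]; cv2.imwrite('pics/w8c.png',cv2.resize(c,None,fx=2,fy=2))
print([(np.round(c,1),round(r,1),depthpt(s,*np.round(c)).round(4)) for c,r in knobs(s,(200,150,440,260))])"
```

```text
time: 10.7
tcp_pos: [0.6069, -0.2054, 0.0212]
tcp_rot: [0.707, 0.707, 0.0, 0.0]
ft_force: [-0.1, -0.2, -0.7]
grip_width: 0.0368
time: 11.2
tcp_pos: [0.6092, -0.2066, 0.1206]
tcp_rot: [0.707, 0.707, 0.001, 0.003]
ft_force: [-0.3, 0.6, -0.2]
grip_width: 0.039
[(array([322.5, 205. ]), 8.6, array([ 0.606 , -0.206 ,  0.0466]))]
```

View pics/w8c.png

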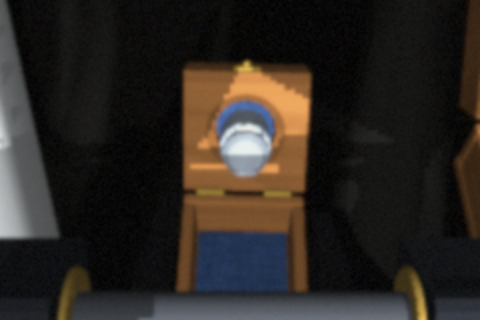

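The 100 stands upright in its well: knob at (322,205), top at 46.6 mm against 45 expected. Next is the 200.

```bash
python3 -m crank '[[0.095,-0.302,0,0,0,0],[0.095,-0.302,0,0,0,0],[0.095,-0.302,0,0,0,0],[0.095,-0.302,0,0,0,0],[0.095,-0.302,0,0,0,0],[0.095,-0.302,0,0,0,0],[0.095,-0.302,0,0,0,0]]' 60; python3 -c "
from h import *
for i in range(4): s=take('wrist','w9.png')
print(read_state()['tcp_pos'].round(4)); print([(np.round(c,1),round(r,1),onz(s,*c,.042).round(4),depthpt(s,*np.round(c)).round(4)) for c,r in knobs(s,(200,90,450,260))])"
```

```text
time: 11.83
tcp_pos: [0.4561, -0.1581, 0.1162]
tcp_rot: [0.707, 0.707, 0.0, 0.0]
ft_force: [0.7, -0.2, 0.1]
grip_width: 0.0522
[ 0.4569 -0.1585  0.1166]
[(array([317.8, 205.9]), 17.9, array([ 0.4544, -0.1612,  0.042 ]), array([ 0.4548, -0.161 ,  0.0411]))]
```

View pics/w9.png

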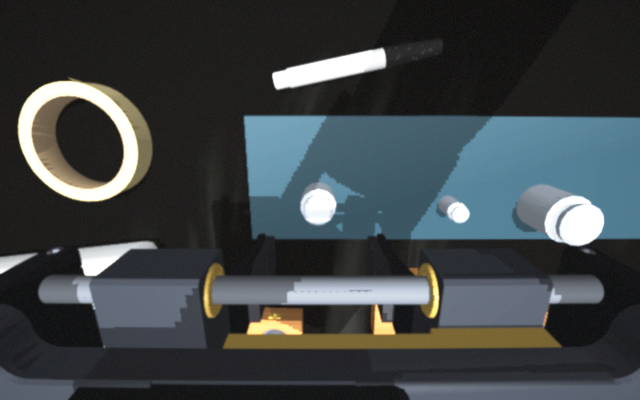

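The 200's knob is at (318,206), centred between the fingers. Descending and gripping.

```bash
python3 -m crank '[[-0.005,-0.002,0.05,0,0,0],[-0.005,-0.002,0.1,0,0,0],[-0.005,-0.002,0.14,0,0,0],[-0.005,-0.002,0.17,0,0,0],[-0.005,-0.002,0.19,0,0,0],[-0.005,-0.002,0.198,0,0,0],[-0.005,-0.002,0.198,0,0,0],[-0.005,-0.002,0.198,0,0,0]]'; python3 -c "
from h import *
for i in range(3): snapshot('top')
print(read_state()['tcp_pos'].round(4))"; python3 -m crank '[[0,0,0,0,0,0],[0,0,0,0,0,0],[0,0,0,0,0,0],[0,0,0,0,0,0],[0,0,0,0,0,0]]' 0 30; python3 -m crank '[[0,0,-0.01,0,0,0],[0,0,-0.03,0,0,0],[0,0,-0.06,0,0,0],[0,0,-0.1,0,0,0],[0,0,-0.14,0,0,0],[0,0,-0.18,0,0,0],[0,0,-0.2,0,0,0],[0,0,-0.2,0,0,0]]'
```

```text
time: 12.7
tcp_pos: [0.4555, -0.1608, 0.018]
tcp_rot: [0.707, 0.707, 0.0, 0.0]
ft_force: [-0.6, 0.2, -1.0]
grip_width: 0.0521
[ 0.4558 -0.161   0.0186]
time: 13.27
tcp_pos: [0.4549, -0.1606, 0.0177]
tcp_rot: [0.707, 0.707, -0.0, 0.0]
ft_force: [-0.0, 0.5, 2.1]
grip_width: 0.0289
time: 13.93
tcp_pos: [0.4567, -0.1615, 0.1207]
tcp_rot: [0.707, 0.707, 0.001, 0.003]
ft_force: [0.1, -0.4, -1.7]
grip_width: 0.0291
```

```bash
python3 -m crank '[[0.015,0.02,0,0,0,0],[0.05,0.06,0,0,0,0],[0.09,0.11,0,0,0,0],[0.13,0.16,0,0,0,0],[0.16,0.2,0,0,0,0],[0.174,0.217,0,0,0,0],[0.176,0.22,0,0,0,0],[0.176,0.22,0,0,0,0]]'; python3 -c "
from h import *
for i in range(5): s=take('wrist','w10.png')
print(read_state()['tcp_pos'].round(4)); wells(s)"
```

```text
time: 14.6
tcp_pos: [0.564, -0.0717, 0.1158]
tcp_rot: [0.707, 0.708, -0.001, -0.001]
ft_force: [0.1, -0.3, -1.9]
grip_width: 0.0288
[ 0.564  -0.0732  0.1173]
[322.  307.5] [ 5. 60.] onz [ 0.6808 -0.0723  0.008 ] dep [ 0.654  -0.0724  0.0457]
[472.1 237.4] [36.5 30. ] onz [0.6037 0.0699 0.008 ] dep [0.6031 0.0697 0.0082]
[626.  194.5] [10.6 19.1] onz [0.5614 0.2072 0.008 ] dep [0.5615 0.2061 0.0092]
[320.5 200.5] [31. 35.] onz [ 0.567  -0.0737  0.008 ] dep [ 0.5662 -0.0741  0.0091]
```

View pics/w10.png

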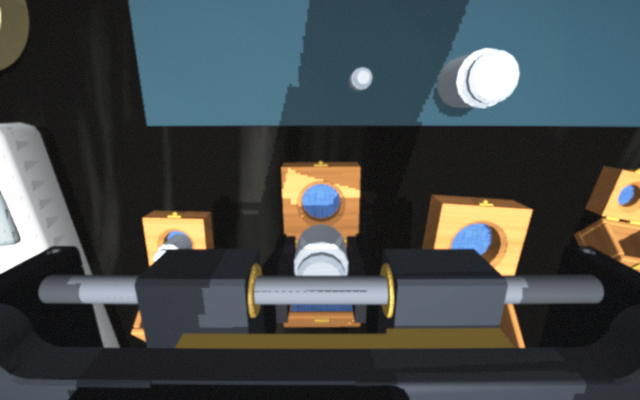

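The well is at (321,201), about 3 mm ahead of the tool. Correcting while lowering.

```bash
python3 -m crank '[[-0.001,0.005,0.03,0,0,0],[-0.001,0.005,0.08,0,0,0],[-0.001,0.005,0.12,0,0,0],[-0.001,0.005,0.14,0,0,0],[-0.001,0.005,0.155,0,0,0],[-0.001,0.005,0.165,0,0,0],[-0.001,0.005,0.173,0,0,0],[-0.001,0.005,0.178,0,0,0]]'; python3 -c "
from h import *
for i in range(5): snapshot('top')
print(read_state()['tcp_pos'].round(4),read_state()['ft_force'].round(1))"
```

```text
time: 15.52
tcp_pos: [0.5658, -0.0731, 0.0321]
tcp_rot: [0.707, 0.707, -0.002, -0.002]
ft_force: [-22.1, 2.9, 30.4]
grip_width: 0.0294
[ 0.5657 -0.0731  0.0319] [-17.7   3.1  25.4]
```

Early contact: 25 N at z 0.032 with a −x push, so the weight is on the chamfer, too far +x. Backing up and measuring the held weight.

```bash
python3 -m crank '[[0,0,-0.01,0,0,0],[0,0,-0.04,0,0,0],[0,0,-0.08,0,0,0],[0,0,-0.12,0,0,0],[0,0,-0.16,0,0,0],[0,0,-0.16,0,0,0]]'; python3 -c "
from h import *
for i in range(4): s=take('wrist','w11.png')
print(read_state()['tcp_pos'].round(4),read_state()['tcp_rot'].round(4),read_state()['ft_force'].round(1)); wells(s)
c=s['image'][140:300,220:420,::-1]; a=cv2.imread('pics/w10.png')[140:300,220:420]; cv2.imwrite('pics/w11c.png',cv2.resize(np.hstack([a,c]),None,fx=2,fy=2))
for v in range(225,276,5): print(v,depthpt(s,321,v).round(4))"
```

```text
time: 16.27
tcp_pos: [0.5713, -0.0742, 0.1144]
tcp_rot: [0.707, 0.707, 0.003, 0.004]
ft_force: [2.0, -0.1, -1.7]
grip_width: 0.0287
[ 0.5666 -0.0728  0.1073] [ 7.071e-01  7.071e-01 -4.000e-04 -6.000e-04] [-0.2 -0.1 -2.7]
[321.5 309. ] [63.  8.] onz [ 0.68   -0.0726  0.008 ] dep [ 0.6531 -0.0731  0.0447]
[477.5 238.1] [35.5 33.3] onz [0.604  0.0706 0.008 ] dep [0.6031 0.07   0.0098]
[634.  193.5] [17. 10.] onz [0.5614 0.2053 0.008 ] dep [0.5613 0.2035 0.0098]
[320.8 199.3] [33.9 34.6] onz [ 0.5669 -0.0734  0.008 ] dep [ 0.5661 -0.0731  0.0097]
225 [ 0.5566 -0.0731  0.0956]
230 [ 0.5547 -0.0731  0.1081]
235 [ 0.5531 -0.0731  0.1187]
240 [ 0.5547 -0.0731  0.1216]
245 [ 0.5531 -0.0731  0.1312]
250 [ 0.555  -0.0731  0.1328]
255 [ 0.5571 -0.0731  0.1339]
260 [ 0.5603 -0.0731  0.1331]
265 [ 0.5623 -0.0731  0.1343]
270 [ 0.5651 -0.0731  0.1343]
275 [ 0.5679 -0.0731  0.1342]
```

View pics/w11c.png

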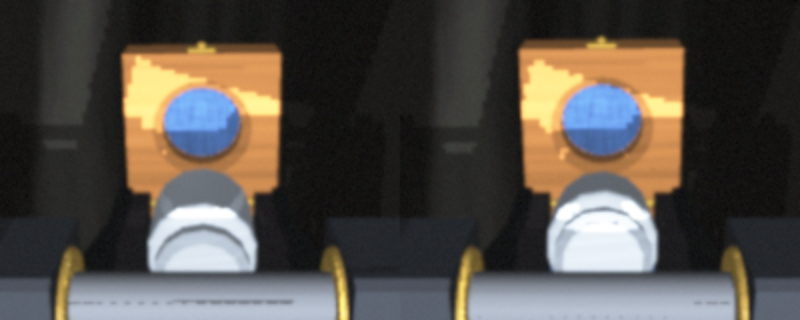

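The held weight has tilted about 8° in the jaws, top toward the robot, and its axis sits about 3 mm ahead of the TCP, because my knob blob was biased by the lit shoulder. I'll take it back over the mat, tilt the tool to level it, set it down and regrip.

```bash
python3 -m crank '[[-0.015,-0.02,0,0,0,0],[-0.05,-0.06,0,0.05,0,0],[-0.09,-0.11,0,0.12,0,0],[-0.13,-0.16,0,0.19,0,0],[-0.16,-0.2,0,0.25,0,0],[-0.174,-0.22,0,0.28,0,0],[-0.176,-0.226,0,0.28,0,0],[-0.176,-0.226,0,0.28,0,0]]'; cat >> h.py <<'E'
def side(s,u=321,rows=range(215,276,4)):
    P=np.array([depthpt(s,u+du,v) for v in rows for du in(-1,0,1)])
    return P
E
python3 -c "
from h import *
for i in range(4): s=take('wrist','w12.png')
print(read_state()['tcp_pos'].round(4),read_state()['tcp_rot'].round(4))
for v in range(215,290,4): print(v,np.median([depthpt(s,u,v) for u in range(316,327)],0).round(4))"
```

```text
time: 17.13
tcp_pos: [0.4536, -0.1609, 0.1077]
tcp_rot: [0.706, 0.705, -0.049, -0.05]
ft_force: [0.6, -0.1, -2.0]
grip_width: 0.0288
[ 0.455  -0.1603  0.1084] [ 0.705   0.7058 -0.0491 -0.0492]
215 [ 0.4558 -0.1604  0.0029]
219 [ 0.4595 -0.1604  0.003 ]
223 [ 0.4632 -0.1604  0.003 ]
227 [ 0.4428 -0.1604  0.1007]
231 [ 0.4424 -0.1604  0.1118]
235 [ 0.4422 -0.1604  0.1207]
239 [ 0.4439 -0.1604  0.1227]
243 [ 0.4455 -0.1604  0.1243]
247 [ 0.445  -0.1604  0.1328]
251 [ 0.4466 -0.1604  0.1342]
255 [ 0.4485 -0.1604  0.1346]
259 [ 0.4505 -0.1604  0.1345]
263 [ 0.4525 -0.1604  0.1349]
267 [ 0.4545 -0.1604  0.135 ]
271 [ 0.4566 -0.1604  0.1349]
275 [ 0.4587 -0.1604  0.1347]
279 [ 0.434  -0.1605  0.1973]
283 [ 0.4347 -0.1605  0.1984]
287 [ 0.4356 -0.1605  0.1992]
```

View pics/w12.png

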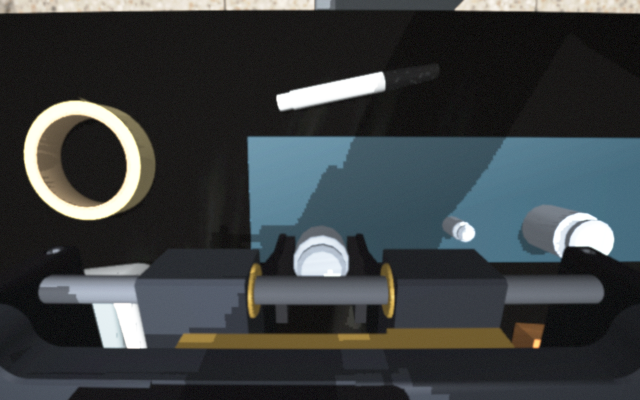

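Now level in the jaws: the side is vertical and the top flat at 0.135, with the base about 92 mm above the mat. Setting it down.

```bash
python3 -m crank '[[0,0.0042,0.03,0,0,0],[0,0.01,0.07,0,0,0],[0,0.0155,0.11,0,0,0],[0,0.0198,0.14,0,0,0],[0,0.0226,0.16,0,0,0],[0,0.024,0.17,0,0,0],[0,0.0246,0.174,0,0,0],[0,0.0246,0.174,0,0,0]]'; python3 -m crank '[[0,0.0003,0.002,0,0,0],[0,0.0006,0.004,0,0,0],[0,0.0006,0.004,0,0,0],[0,0.0006,0.004,0,0,0],[0,0.0006,0.004,0,0,0]]'; python3 -c "
from h import *
for i in range(3): s=take('wrist')
print(read_state()['tcp_pos'].round(4),read_state()['ft_force'].round(1))
print(np.median([depthpt(s,u,v) for u in range(316,327) for v in(259,263,267)],0).round(4))"
```

```text
time: 18.0
tcp_pos: [0.4547, -0.1609, 0.0207]
tcp_rot: [0.705, 0.706, -0.049, -0.049]
ft_force: [0.1, -1.0, -1.3]
grip_width: 0.0291
time: 18.42
tcp_pos: [0.4546, -0.1611, 0.0189]
tcp_rot: [0.705, 0.705, -0.049, -0.049]
ft_force: [0.7, 0.3, -2.2]
grip_width: 0.029
[ 0.4545 -0.1611  0.0187] [ 0.5  0.5 -1.8]
[ 0.4521 -0.1611  0.0453]
```

```bash
python3 -m crank '[[0,0.0003,0.002,0,0,0],[0,0.0004,0.003,0,0,0],[0,0.0004,0.003,0,0,0],[0,0.0004,0.003,0,0,0]]'; python3 -m crank '[[0,0.0002,0.001,0,0,0],[0,0.0002,0.001,0,0,0],[0,0.0002,0.001,0,0,0],[0,0.0002,0.001,0,0,0]]';  python3 -c "
from h import *
for i in range(3): s=take('wrist')
print(read_state()['tcp_pos'].round(4),read_state()['ft_force'].round(1))
print(np.median([depthpt(s,u,v) for u in range(316,327) for v in(259,263,267)],0).round(4))"
```

```text
time: 18.9
tcp_pos: [0.4543, -0.1609, 0.0169]
tcp_rot: [0.705, 0.705, -0.05, -0.05]
ft_force: [-0.3, 0.4, -1.3]
grip_width: 0.029
time: 19.23
tcp_pos: [0.4545, -0.161, 0.0166]
tcp_rot: [0.705, 0.705, -0.049, -0.049]
ft_force: [0.1, 1.0, -1.7]
grip_width: 0.029
[ 0.4544 -0.161   0.0166] [ 0.3 -0.  -0.5]
[ 0.4521 -0.1611  0.0429]
```

```bash
python3 -m crank '[[0,0.0002,0.001,0,0,0],[0,0.0002,0.001,0,0,0],[0,0.0002,0.001,0,0,0],[0,0.0002,0.001,0,0,0]]';  python3 -m crank '[[0,0.0001,0.001,0,0,0],[0,0.0001,0.001,0,0,0],[0,0.0001,0.001,0,0,0],[0,0.0001,0.001,0,0,0]]';
```

```text
time: 19.72
tcp_pos: [0.4547, -0.1611, 0.0164]
tcp_rot: [0.705, 0.705, -0.049, -0.049]
ft_force: [0.4, 0.7, 3.4]
grip_width: 0.0288
time: 20.05
tcp_pos: [0.4549, -0.1611, 0.0163]
tcp_rot: [0.705, 0.705, -0.049, -0.049]
ft_force: [-0.5, 2.7, 7.2]
grip_width: 0.0288
```

```bash
python3 -m crank '[[0,0,-0.001,0,0,0],[0,0,-0.001,0,0,0],[0,0,-0.001,0,0,0],[0,0,-0.001,0,0,0]]' 60; python3 -m crank '[[0,0.002,-0.003,-0.1,0,0],[0,0.004,-0.003,-0.2,0,0],[0,0.006,-0.003,-0.28,0,0],[0,0.006,-0.003,-0.28,0,0],[0,0.006,-0.003,-0.28,0,0],[0,0.006,-0.003,-0.28,0,0]]'; python3 -c "
from h import *
for i in range(3): s=take('wrist')
print(read_state()['tcp_pos'].round(4),read_state()['tcp_rot'].round(4),read_state()['ft_force'].round(1))
for v in range(219,290,4): print(v,np.median([depthpt(s,u,v) for u in range(316,327)],0).round(4))"
```

```text
time: 20.38
tcp_pos: [0.4542, -0.161, 0.0157]
tcp_rot: [0.705, 0.705, -0.05, -0.05]
ft_force: [-0.3, 0.1, 0.1]
grip_width: 0.0474
time: 20.88
tcp_pos: [0.4578, -0.1612, 0.0172]
tcp_rot: [0.707, 0.707, -0.0, -0.0]
ft_force: [-0.4, 0.9, -0.2]
grip_width: 0.0522
[ 0.4581 -0.1611  0.0171] [ 7.069e-01  7.073e-01 -2.000e-04 -1.000e-04] [ 0.   0.4 -0.2]
219 [ 0.4426 -0.1612  0.007 ]
223 [ 0.4425 -0.1612  0.0139]
227 [ 0.4424 -0.1612  0.0202]
231 [ 0.4425 -0.1612  0.0256]
235 [ 0.4429 -0.1612  0.0301]
239 [ 0.445  -0.1612  0.0305]
243 [ 0.4471 -0.1612  0.0309]
247 [ 0.4449 -0.1612  0.0401]
251 [ 0.4463 -0.1612  0.0418]
255 [ 0.448  -0.1612  0.0427]
259 [ 0.4501 -0.1612  0.0427]
263 [ 0.4523 -0.1612  0.0428]
267 [ 0.4544 -0.1612  0.0428]
271 [ 0.4569 -0.1612  0.0425]
275 [ 0.4588 -0.1612  0.0429]
279 [ 0.4251 -0.1612  0.1026]
283 [ 0.4255 -0.1612  0.104 ]
287 [ 0.4263 -0.1612  0.1047]
```

The 200 stands upright, axis at x 0.4575, with the TCP right over it. Regripping and carrying it back.

```bash
python3 -m crank '[[0,0,-0.001,0,0,0],[0,0,-0.001,0,0,0],[0,0,-0.001,0,0,0],[0,0,-0.001,0,0,0],[0,0,-0.001,0,0,0]]' 0 40; python3 -m crank '[[0,0,-0.01,0,0,0],[0,0,-0.03,0,0,0],[0,0,-0.06,0,0,0],[0,0,-0.1,0,0,0],[0,0,-0.14,0,0,0],[0,0,-0.17,0,0,0],[0,0,-0.18,0,0,0],[0,0,-0.18,0,0,0]]';python3 -m crank '[[0.015,0.02,0,0,0,0],[0.05,0.06,0,0,0,0],[0.09,0.11,0,0,0,0],[0.13,0.16,0,0,0,0],[0.16,0.2,0,0,0,0],[0.173,0.215,0,0,0,0],[0.175,0.218,0,0,0,0],[0.175,0.218,0,0,0,0]]'; python3 -c "
from h import *
for i in range(4): s=take('wrist')
print(read_state()['tcp_pos'].round(4)); wells(s)
for v in range(223,276,4): print(v,np.median([depthpt(s,u,v) for u in range(316,327)],0).round(4))"
```

```text
time: 21.45
tcp_pos: [0.4577, -0.161, 0.0176]
tcp_rot: [0.707, 0.707, -0.0, -0.0]
ft_force: [1.0, -0.3, 0.1]
grip_width: 0.0286
time: 22.12
tcp_pos: [0.4589, -0.1616, 0.1097]
tcp_rot: [0.707, 0.707, 0.001, 0.002]
ft_force: [0.3, -0.6, -3.0]
grip_width: 0.0287
time: 22.78
tcp_pos: [0.5659, -0.0727, 0.1061]
tcp_rot: [0.707, 0.708, -0.001, -0.001]
ft_force: [-0.3, -0.4, -2.0]
grip_width: 0.0288
[ 0.5656 -0.0742  0.1072]
[322.5 310.5] [11. 61.] onz [ 0.6785 -0.0726  0.008 ] dep [ 0.6511 -0.0733  0.0445]
[479.9 240.3] [34.9 32.5] onz [0.6036 0.0713 0.008 ] dep [0.6025 0.0703 0.0099]
[635.  196.5] [15.  8.] onz [0.5619 0.2047 0.008 ] dep [0.5613 0.2042 0.0083]
[321.5 202. ] [32. 35.] onz [ 0.5669 -0.0736  0.008 ] dep [ 0.5668 -0.0732  0.0084]
223 [ 0.5503 -0.0741  0.1024]
227 [ 0.5504 -0.0741  0.1084]
231 [ 0.5503 -0.0741  0.1144]
235 [ 0.5506 -0.0741  0.1191]
239 [ 0.5523 -0.0741  0.1203]
243 [ 0.5547 -0.0741  0.12  ]
247 [ 0.5528 -0.0741  0.1289]
251 [ 0.5543 -0.0741  0.1304]
255 [ 0.5555 -0.0741  0.1322]
259 [ 0.5577 -0.0741  0.1322]
263 [ 0.56   -0.0741  0.1319]
267 [ 0.5623 -0.0741  0.1318]
271 [ 0.5643 -0.0741  0.1321]
275 [ 0.5665 -0.0741  0.1321]
```

```bash
python3 -m crank '[[0.001,0.0034,0.03,0,0,0],[0.001,0.0034,0.07,0,0,0],[0.001,0.0034,0.1,0,0,0],[0.001,0.0034,0.12,0,0,0],[0.001,0.0034,0.13,0,0,0],[0.001,0.0034,0.135,0,0,0],[0.001,0.0034,0.135,0,0,0],[0.001,0.0034,0.135,0,0,0]]'; python3 -c "
from h import *
for i in range(4): s=take('wrist')
print(read_state()['tcp_pos'].round(4),read_state()['ft_force'].round(1)); wells(s)
for v in range(223,240,4): print(v,np.median([depthpt(s,u,v) for u in range(316,327)],0).round(4))"
```

```text
time: 23.65
tcp_pos: [0.5689, -0.0733, 0.0409]
tcp_rot: [0.707, 0.707, 0.0, 0.001]
ft_force: [0.4, -0.5, -2.5]
grip_width: 0.0286
[ 0.569  -0.0731  0.041 ] [-0.4  0.4 -1.5]
[131. 344.] [ 8. 32.] onz [ 0.6654 -0.22    0.008 ] dep [ 0.6601 -0.2156  0.0139]
[321.5 318.5] [27. 75.] onz [ 0.641  -0.0728  0.008 ] dep [ 0.6311 -0.0725  0.0203]
[526.5 267. ] [16. 41.] onz [0.5983 0.0721 0.008 ] dep [0.5975 0.0706 0.0095]
[320.5 218.5] [25. 49.] onz [ 0.5618 -0.0736  0.008 ] dep [ 0.5541 -0.0738  0.0279]
223 [ 0.5539 -0.0732  0.0367]
227 [ 0.554  -0.0732  0.0426]
231 [ 0.5538 -0.0732  0.0489]
235 [ 0.5541 -0.0732  0.0535]
239 [ 0.5559 -0.0732  0.0546]
```

```bash
python3 -m crank '[[-0.001,-0.004,0.002,0,0,0],[-0.001,-0.004,0.006,0,0,0],[-0.001,-0.004,0.012,0,0,0],[-0.001,-0.004,0.017,0,0,0],[-0.001,-0.004,0.02,0,0,0],[-0.001,-0.004,0.02,0,0,0]]'; python3 -m crank '[[0,0,0.003,0,0,0],[0,0,0.006,0,0,0],[0,0,0.006,0,0,0],[0,0,0.006,0,0,0]]'
```

```text
time: 24.35
tcp_pos: [0.5658, -0.0733, 0.0294]
tcp_rot: [0.707, 0.707, -0.0, -0.0]
ft_force: [0.7, -0.5, -1.6]
grip_width: 0.0284
time: 24.68
tcp_pos: [0.5663, -0.0734, 0.027]
tcp_rot: [0.707, 0.707, -0.0, -0.0]
ft_force: [-0.2, 0.2, -2.4]
grip_width: 0.0288
```

Past the earlier snag (0.032) with no force. Final steps to the floor, expected at about 0.0235.

```bash
python3 -m crank '[[0,0,0.002,0,0,0],[0,0,0.004,0,0,0],[0,0,0.005,0,0,0],[0,0,0.005,0,0,0]]'; python3 -m crank '[[0,0,0.001,0,0,0],[0,0,0.002,0,0,0],[0,0,0.002,0,0,0],[0,0,0.002,0,0,0]]'; python3 -m crank '[[0,0,0.001,0,0,0],[0,0,0.001,0,0,0],[0,0,0.001,0,0,0],[0,0,0.001,0,0,0]]'
```

```text
time: 25.02
tcp_pos: [0.5662, -0.0734, 0.0244]
tcp_rot: [0.707, 0.707, -0.0, -0.0]
ft_force: [0.3, 0.5, -1.3]
grip_width: 0.0288
time: 25.35
tcp_pos: [0.5664, -0.0735, 0.0236]
tcp_rot: [0.707, 0.707, 0.0, 0.0]
ft_force: [-0.1, -0.3, -2.9]
grip_width: 0.0291
time: 25.68
tcp_pos: [0.5665, -0.0735, 0.0236]
tcp_rot: [0.707, 0.707, 0.0, 0.0]
ft_force: [-2.9, 1.4, 5.2]
grip_width: 0.0291
```

```bash
python3 -m crank '[[0,0,-0.001,0,0,0],[0,0,-0.001,0,0,0],[0,0,-0.001,0,0,0],[0,0,-0.001,0,0,0]]' 60; python3 -m crank '[[0,0,-0.02,0,0,0],[0,0,-0.06,0,0,0],[0,0,-0.12,0,0,0],[0,0,-0.18,0,0,0],[0,0,-0.18,0,0,0],[0,0,-0.18,0,0,0]]'; python3 -c "
from h import *
for i in range(2): s=take('wrist','w13.png')
print(read_state()['tcp_pos'].round(4))
for v in range(190,240,4): print(v,np.median([depthpt(s,u,v) for u in range(316,327)],0).round(4))"
```

```text
time: 26.02
tcp_pos: [0.5664, -0.0735, 0.0235]
tcp_rot: [0.707, 0.707, 0.0, 0.0]
ft_force: [0.1, -0.1, 0.3]
grip_width: 0.047
time: 26.52
tcp_pos: [0.5685, -0.074, 0.1169]
tcp_rot: [0.707, 0.707, 0.001, 0.003]
ft_force: [0.4, 0.2, -0.3]
grip_width: 0.0524
[ 0.5659 -0.0733  0.1134]
190 [ 0.5523 -0.0737  0.0365]
194 [ 0.5539 -0.0737  0.0426]
198 [ 0.5556 -0.0737  0.0477]
202 [ 0.5585 -0.0737  0.0488]
206 [ 0.5618 -0.0737  0.0485]
210 [ 0.5649 -0.0737  0.0488]
214 [ 0.5681 -0.0737  0.0492]
218 [ 0.5716 -0.0737  0.0486]
222 [ 0.575  -0.0737  0.0484]
226 [ 0.5888 -0.0737  0.0222]
230 [ 0.5925 -0.0737  0.0224]
234 [ 0.5962 -0.0737  0.0227]
238 [ 0.6098 -0.0737  0.0008]
```

View pics/w13.png

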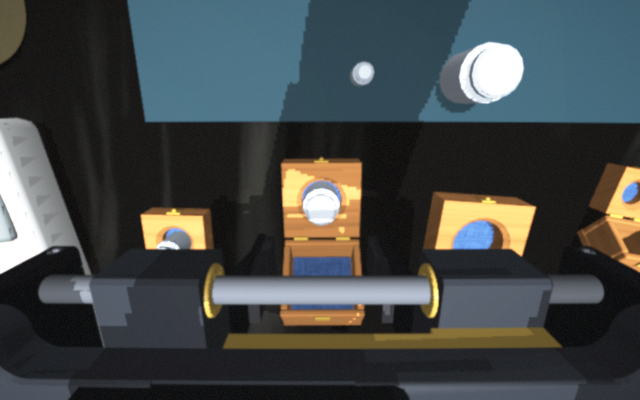

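The 200 is seated: knob at (321,207), flat top at 48 mm. Next is the 50.

```bash
python3 -m crank '[[0.06,-0.204,0,0,0,0],[0.06,-0.204,0.05,0,0,0],[0.06,-0.204,0.08,0,0,0],[0.06,-0.204,0.08,0,0,0],[0.06,-0.204,0.08,0,0,0],[0.06,-0.204,0.08,0,0,0],[0.06,-0.204,0.08,0,0,0]]' 40; python3 -c "
from h import *
for i in range(4): s=take('wrist','w14.png')
print(read_state()['tcp_pos'].round(4))
k=knobs(s,(240,150,400,275));print(k);u0=int(k[0][0][0]) if k else 320
D=np.array([[depthpt(s,u,v) for u in range(260,380)] for v in range(180,272,4)])
m=(D[...,2]>.012)&(D[...,2]<.06)&(abs(D[...,0]-.464)<.025)
for i,v in enumerate(range(180,272,4)):
  if m[i].sum()>2: p=D[i][m[i]]; print(v,'y',p[:,1].min().round(4),p[:,1].max().round(4),'x/z mid',np.median(p[len(p)//2-1:len(p)//2+2],0).round(4))"
```

```text
time: 27.2
tcp_pos: [0.4659, -0.044, 0.0744]
tcp_rot: [0.707, 0.707, 0.0, 0.001]
ft_force: [0.9, 0.2, 0.3]
grip_width: 0.0352
[ 0.4656 -0.0439  0.0743]
[((323.0, 215.953125), 16.078102111816406)]
204 y -0.0479 -0.038 x/z mid [ 0.4562 -0.0426  0.0172]
208 y -0.0493 -0.0358 x/z mid [ 0.4559 -0.0426  0.0272]
212 y -0.0499 -0.0351 x/z mid [ 0.4571 -0.0427  0.0326]
216 y -0.0507 -0.0355 x/z mid [ 0.4586 -0.0427  0.0366]
220 y -0.0498 -0.0355 x/z mid [ 0.461  -0.0427  0.0378]
224 y -0.0489 -0.0364 x/z mid [ 0.4642 -0.0427  0.0371]
228 y -0.0475 -0.0378 x/z mid [ 0.4672 -0.0427  0.0369]
```

```bash
python3 -m crank '[[0.0024,-0.003,0.02,0,0,0],[0.0024,-0.003,0.05,0,0,0],[0.0024,-0.003,0.08,0,0,0],[0.0024,-0.003,0.1,0,0,0],[0.0024,-0.003,0.112,0,0,0],[0.0024,-0.003,0.117,0,0,0],[0.0024,-0.003,0.117,0,0,0],[0.0024,-0.003,0.117,0,0,0]]'; python3 -c "
from h import *
for i in range(3): s=take('wrist')
print(read_state()['tcp_pos'].round(4),read_state()['ft_force'].round(1))
for v in range(223,260,4): print(v,np.median([depthpt(s,u,v) for u in range(318,325)],0).round(4))"
```

```text
time: 28.07
tcp_pos: [0.4632, -0.0424, 0.0154]
tcp_rot: [0.707, 0.707, 0.0, 0.0]
ft_force: [-0.3, 0.4, -0.7]
grip_width: 0.0347
[ 0.4635 -0.0425  0.0158] [ 0.1 -0.5  0.6]
223 [ 0.4518 -0.0425  0.0026]
227 [ 0.4544 -0.0425  0.0025]
231 [ 0.4568 -0.0425  0.003 ]
235 [ 0.4563 -0.0425  0.0102]
239 [ 0.4562 -0.0425  0.0162]
243 [ 0.4563 -0.0425  0.0212]
247 [ 0.4563 -0.0425  0.0263]
251 [ 0.4578 -0.0425  0.028 ]
255 [ 0.4571 -0.0425  0.0341]
259 [ 0.4583 -0.0425  0.036 ]
```

```bash
python3 -m crank '[[0,0,0,0,0,0],[0,0,0,0,0,0],[0,0,0,0,0,0],[0,0,0,0,0,0],[0,0,0,0,0,0]]' 0 20; python3 -m crank '[[0,0,-0.01,0,0,0],[0,0,-0.03,0,0,0],[0,0,-0.06,0,0,0],[0,0,-0.1,0,0,0],[0,0,-0.14,0,0,0],[0,0,-0.17,0,0,0],[0,0,-0.19,0,0,0],[0,0,-0.19,0,0,0]]';python3 -m crank '[[0.02,0.01,0,0,0,0],[0.06,0.03,0,0,0,0],[0.11,0.05,0,0,0,0],[0.16,0.075,0,0,0,0],[0.21,0.1,0,0,0,0],[0.26,0.12,0,0,0,0],[0.31,0.14,0,0,0,0],[0.36,0.16,0,0,0,0]]'; python3 -m crank '[[0.05,0.02,0,0,0,0],[0.09,0.03,0,0,0,0],[0.115,0.034,0,0,0,0],[0.13,0.035,0,0,0,0],[0.133,0.035,0,0,0,0],[0.133,0.035,0,0,0,0]]'; python3 -c "
from h import *
for i in range(4): s=take('wrist','w15.png')
print(read_state()['tcp_pos'].round(4)); wells(s)
for v in range(223,276,4): print(v,np.median([depthpt(s,u,v) for u in range(318,325)],0).round(4))"
```

```text
time: 28.63
tcp_pos: [0.463, -0.0423, 0.0153]
tcp_rot: [0.707, 0.707, 0.0, 0.0]
ft_force: [0.0, -0.2, 1.7]
grip_width: 0.015
time: 29.3
tcp_pos: [0.4647, -0.0428, 0.1131]
tcp_rot: [0.707, 0.707, 0.001, 0.002]
ft_force: [0.5, -0.1, -0.6]
grip_width: 0.0153
time: 29.97
tcp_pos: [0.542, 0.1398, 0.1082]
tcp_rot: [0.707, 0.707, -0.001, -0.001]
ft_force: [0.2, 0.2, -0.8]
grip_width: 0.015
time: 30.47
tcp_pos: [0.5595, 0.2042, 0.1093]
tcp_rot: [0.707, 0.707, -0.001, -0.0]
ft_force: [0.2, -0.5, -0.1]
grip_width: 0.0149
[0.5602 0.2032 0.1101]
[153. 332.] [29.7 42.4] onz [0.7022 0.0307 0.008 ] dep [0.688  0.0417 0.025 ]
[166.5 247. ] [38.9 30.4] onz [0.6065 0.0589 0.008 ] dep [0.6058 0.0592 0.0095]
[320.5 200.5] [17. 19.] onz [0.5612 0.2027 0.008 ] dep [0.5604 0.2023 0.009 ]
223 [0.578  0.2031 0.0197]
227 [5.894e-01 2.031e-01 4.000e-04]
231 [0.5845 0.2031 0.022 ]
235 [0.5534 0.2032 0.1031]
239 [0.5534 0.2032 0.1089]
243 [0.5536 0.2032 0.1138]
247 [0.5535 0.2032 0.1191]
251 [0.5543 0.2032 0.1222]
255 [0.5562 0.2032 0.1231]
259 [0.5549 0.2032 0.1301]
263 [0.5564 0.2032 0.1315]
267 [0.5585 0.2032 0.1319]
271 [0.5611 0.2032 0.1313]
275 [0.563  0.2032 0.132 ]
```

View pics/w15.png

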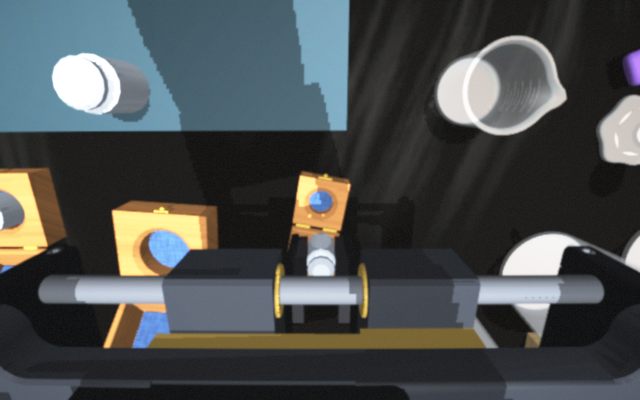

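The well is at (320,201), in line with the held weight. There is glassware at the right, at (545,270), so I'm checking its clearance to the gripper body before lowering.

```bash
python3 - <<'E'
from h import *
t=np.load('top0.npy',allow_pickle=True).item()
P=np.array([depthpt(t,u,v) for u in range(120,240) for v in range(85,200) if t['range_z'][v,u]>0])
for y0 in np.arange(.22,.40,.02):
    q=P[(P[:,1]>y0)&(P[:,1]<y0+.02)&(P[:,2]>.03)&(P[:,0]<.74)&(P[:,0]>.47)]
    if len(q): print(y0.round(2),'xmin',q[:,0].min().round(3),'zmax',q[:,2].max().round(3),'zmax x<.64',q[q[:,0]<.64][:,2].max().round(3) if (q[:,0]<.64).any() else None)
E
```

```text
0.28 xmin 0.48 zmax 0.149 zmax x<.64 0.068
0.3 xmin 0.489 zmax 0.199 zmax x<.64 0.069
0.32 xmin 0.484 zmax 0.204 zmax x<.64 0.069
0.34 xmin 0.479 zmax 0.204 zmax x<.64 0.07
0.36 xmin 0.6 zmax 0.115 zmax x<.64 0.114
0.38 xmin 0.578 zmax 0.117 zmax x<.64 0.112
```

```bash
python3 -m crank '[[0,-0.001,0.03,0,0,0],[0,-0.001,0.07,0,0,0],[0,-0.001,0.1,0,0,0],[0,-0.001,0.12,0,0,0],[0,-0.001,0.134,0,0,0],[0,-0.001,0.138,0,0,0],[0,-0.001,0.138,0,0,0],[0,-0.001,0.138,0,0,0]]'; python3 -c "
from h import *
for i in range(4): s=take('wrist')
print(read_state()['tcp_pos'].round(4),read_state()['ft_force'].round(1))
for v in range(235,250,4): print(v,np.median([depthpt(s,u,v) for u in range(318,325)],0).round(4))"
```

```text
time: 31.33
tcp_pos: [0.5605, 0.2042, 0.0419]
tcp_rot: [0.707, 0.707, 0.001, 0.0]
ft_force: [-0.9, -0.4, -0.9]
grip_width: 0.0149
[0.5604 0.2044 0.042 ] [-0.4 -0.3 -0.8]
235 [0.5538 0.2044 0.0354]
239 [0.5536 0.2044 0.0416]
243 [0.5538 0.2044 0.0465]
247 [0.5541 0.2044 0.051 ]
```

```bash
python3 -m crank '[[-0.003,-0.0016,0.004,0,0,0],[-0.003,-0.0016,0.01,0,0,0],[-0.003,-0.0016,0.016,0,0,0],[-0.003,-0.0016,0.02,0,0,0],[-0.003,-0.0016,0.024,0,0,0],[-0.003,-0.0016,0.028,0,0,0],[-0.003,-0.0016,0.028,0,0,0]]'; python3 -m crank '[[0,0,0.003,0,0,0],[0,0,0.006,0,0,0],[0,0,0.008,0,0,0],[0,0,0.008,0,0,0],[0,0,0.008,0,0,0]]'
```

```text
time: 32.12
tcp_pos: [0.5586, 0.2027, 0.0264]
tcp_rot: [0.707, 0.707, -0.0, -0.0]
ft_force: [-0.0, 1.1, -0.8]
grip_width: 0.0153
time: 32.53
tcp_pos: [0.5589, 0.2027, 0.023]
tcp_rot: [0.707, 0.707, -0.0, -0.0]
ft_force: [0.7, -0.2, -0.0]
grip_width: 0.0149
```

```bash
python3 -m crank '[[0,0.001,0.001,0,0,0],[0,0.001,0.002,0,0,0],[0,0.001,0.002,0,0,0],[0,0.001,0.002,0,0,0]]'; python3 -m crank '[[0,0,0.001,0,0,0],[0,0,0.001,0,0,0],[0,0,0.001,0,0,0],[0,0,0.001,0,0,0]]'; python3 -m crank '[[0,0,0.001,0,0,0],[0,0,0.001,0,0,0],[0,0,0.001,0,0,0],[0,0,0.001,0,0,0]]'
```

```text
time: 32.87
tcp_pos: [0.5595, 0.2027, 0.0221]
tcp_rot: [0.707, 0.707, -0.0, 0.0]
ft_force: [-0.1, 1.0, -0.8]
grip_width: 0.0152
time: 33.2
tcp_pos: [0.5594, 0.2027, 0.0216]
tcp_rot: [0.707, 0.707, -0.0, -0.0]
ft_force: [0.6, 0.2, -0.7]
grip_width: 0.0148
time: 33.53
tcp_pos: [0.5596, 0.2028, 0.0213]
tcp_rot: [0.707, 0.707, 0.0, 0.0]
ft_force: [-0.2, 0.1, 1.2]
grip_width: 0.0149
```

```bash
python3 -m crank '[[0,0,0.001,0,0,0],[0,0,0.001,0,0,0],[0,0,0.001,0,0,0],[0,0,0.001,0,0,0]]'; python3 -m crank '[[0,0,0,0,0,0],[0,0,-0.001,0,0,0],[0,0,-0.001,0,0,0],[0,0,-0.001,0,0,0]]' 40; python3 -m crank '[[0,0,-0.02,0,0,0],[0,0,-0.06,0,0,0],[0,0,-0.12,0,0,0],[0,0,-0.18,0,0,0],[0,0,-0.18,0,0,0],[0,0,-0.18,0,0,0]]'; python3 -c "
from h import *
for i in range(2): s=take('wrist','w16.png')
print(read_state()['tcp_pos'].round(4))
for v in range(190,226,3): print(v,np.median([depthpt(s,u,v) for u in range(318,324)],0).round(4))"
```

```text
time: 33.87
tcp_pos: [0.5598, 0.2028, 0.0212]
tcp_rot: [0.707, 0.707, 0.0, 0.0]
ft_force: [-1.6, -0.4, 5.1]
grip_width: 0.0151
time: 34.2
tcp_pos: [0.5593, 0.2027, 0.0208]
tcp_rot: [0.707, 0.707, -0.0, -0.0]
ft_force: [-0.5, -0.5, 0.2]
grip_width: 0.032
time: 34.7
tcp_pos: [0.5615, 0.2032, 0.1144]
tcp_rot: [0.707, 0.707, 0.002, 0.002]
ft_force: [-0.5, -0.3, -0.9]
grip_width: 0.035
[0.559  0.2027 0.1108]
190 [0.5521 0.2024 0.009 ]
193 [0.5529 0.2024 0.016 ]
196 [0.5529 0.2024 0.0252]
199 [0.5532 0.2024 0.0328]
202 [0.5538 0.2025 0.039 ]
205 [0.5554 0.2025 0.0416]
208 [0.5572 0.2025 0.0437]
211 [0.56   0.2025 0.0429]
214 [0.5623 0.2025 0.0434]
217 [0.5652 0.2025 0.0423]
220 [0.5763 0.2028 0.0196]
223 [0.579  0.2024 0.0199]
```

The 50 is seated upright: top about 43 mm, vertical side at x 0.553. Last is the 500.

```bash
python3 -m crank '[[-0.32,-0.188,-0.01,0,0,0],[-0.32,-0.188,-0.01,0,0,0],[-0.32,-0.188,-0.01,0,0,0],[-0.32,-0.188,-0.01,0,0,0],[-0.32,-0.188,-0.01,0,0,0],[-0.32,-0.188,-0.01,0,0,0],[-0.32,-0.188,-0.01,0,0,0]]' 75; python3 -c "
from h import *
for i in range(4): s=take('wrist','w17.png')
print(read_state()['tcp_pos'].round(4))
R=range(170,250,4)
D=np.array([[depthpt(s,u,v) for u in range(260,380)] for v in R])
m=(D[...,2]>.012)&(D[...,2]<.07)&(abs(D[...,0]-.464)<.035)
for i,v in enumerate(R):
  if m[i].sum()>2: p=D[i][m[i]]; print(v,'y',p[:,1].min().round(4),p[:,1].max().round(4),'x/z mid',np.median(p[len(p)//2-1:len(p)//2+2],0).round(4))"
```

```text
time: 35.38
tcp_pos: [0.4642, 0.042, 0.1149]
tcp_rot: [0.708, 0.706, -0.001, -0.001]
ft_force: [0.3, 0.4, -0.2]
grip_width: 0.0639
[0.4657 0.0435 0.1157]
178 y 0.0373 0.0486 x/z mid [0.4456 0.0433 0.0165]
182 y 0.0313 0.0555 x/z mid [0.4455 0.0433 0.0313]
186 y 0.0267 0.0581 x/z mid [0.4456 0.0426 0.0442]
190 y 0.0249 0.0594 x/z mid [0.4486 0.0426 0.045 ]
194 y 0.0247 0.0613 x/z mid [0.4487 0.0433 0.0561]
198 y 0.0248 0.0615 x/z mid [0.451  0.0433 0.0587]
202 y 0.0246 0.0614 x/z mid [0.4541 0.0433 0.0586]
206 y 0.0236 0.0623 x/z mid [0.4572 0.0433 0.0585]
210 y 0.0236 0.0623 x/z mid [0.46   0.0433 0.0594]
214 y 0.0235 0.0616 x/z mid [0.4635 0.0426 0.0586]
218 y 0.0251 0.0609 x/z mid [0.4664 0.0434 0.0592]
222 y 0.0274 0.0585 x/z mid [0.4698 0.0434 0.0586]
226 y 0.029 0.0571 x/z mid [0.4732 0.0434 0.0583]
230 y 0.032 0.0541 x/z mid [0.4761 0.0434 0.0589]
234 y 0.0365 0.0495 x/z mid [0.4796 0.0434 0.0584]
```

```bash
python3 -m crank '[[-0.001,0,0.04,0,0,0],[-0.001,0,0.08,0,0,0],[-0.001,0,0.12,0,0,0],[-0.001,0,0.15,0,0,0],[-0.001,0,0.17,0,0,0],[-0.001,0,0.18,0,0,0],[-0.001,0,0.182,0,0,0],[-0.001,0,0.182,0,0,0]]'; python3 -c "
from h import *
for i in range(3): s=take('wrist')
print(read_state()['tcp_pos'].round(4),read_state()['ft_force'].round(1))
for v in range(210,245,4): print(v,np.median([depthpt(s,u,v) for u in range(318,325)],0).round(4))"
```

```text
time: 36.25
tcp_pos: [0.4658, 0.0425, 0.0252]
tcp_rot: [0.707, 0.707, 0.0, -0.0]
ft_force: [0.7, -0.3, 0.0]
grip_width: 0.0654
[0.4665 0.0422 0.0261] [-0.3  0.8  0.4]
210 [0.4454 0.0422 0.0159]
214 [0.4454 0.0422 0.0229]
218 [0.4455 0.0422 0.029 ]
222 [0.4454 0.0422 0.0354]
226 [0.4456 0.0422 0.0404]
230 [0.4461 0.0422 0.0446]
234 [0.448  0.0422 0.0451]
238 [0.4502 0.0422 0.0451]
242 [0.4485 0.0422 0.0534]
```

```bash
python3 -m crank '[[0,-0.001,0.002,0,0,0],[0,-0.001,0.002,0,0,0],[0,-0.001,0.002,0,0,0],[0,-0.001,0.002,0,0,0],[0,-0.001,0.002,0,0,0],[0,-0.001,0.002,0,0,0]]' 0 50; python3 -m crank '[[0,0,-0.005,0,0,0],[0,0,-0.02,0,0,0],[0,0,-0.05,0,0,0],[0,0,-0.09,0,0,0],[0,0,-0.13,0,0,0],[0,0,-0.17,0,0,0],[0,0,-0.19,0,0,0],[0,0,-0.19,0,0,0]]';python3 -m crank '[[0.002,0.015,0,0,0,0],[0.01,0.05,0,0,0,0],[0.02,0.1,0,0,0,0],[0.03,0.16,0,0,0,0],[0.038,0.21,0,0,0,0],[0.044,0.25,0,0,0,0],[0.047,0.274,0,0,0,0],[0.047,0.28,0,0,0,0]]'; python3 -c "
from h import *
for i in range(5): s=take('wrist','w18.png')
print(read_state()['tcp_pos'].round(4)); wells(s)
for v in range(205,270,4): print(v,np.median([depthpt(s,u,v) for u in range(318,325)],0).round(4))"
```

```text
time: 36.9
tcp_pos: [0.4651, 0.0426, 0.0243]
tcp_rot: [0.707, 0.707, 0.0, -0.0]
ft_force: [-0.1, 2.4, 2.4]
grip_width: 0.0386
time: 37.57
tcp_pos: [0.4667, 0.042, 0.1216]
tcp_rot: [0.707, 0.707, 0.001, 0.002]
ft_force: [1.0, -0.2, -5.5]
grip_width: 0.0387
time: 38.23
tcp_pos: [0.606, 0.066, 0.1164]
tcp_rot: [0.707, 0.707, -0.001, -0.001]
ft_force: [0.1, -0.4, -4.7]
grip_width: 0.0386
[0.6036 0.0657 0.1179]
[311.5 318.5] [27. 73.] onz [0.7335 0.0559 0.008 ] dep [0.704  0.0577 0.0458]
[ 19.5 258.1] [ 9.6 30.4] onz [ 0.6659 -0.2308  0.008 ] dep [ 0.6615 -0.2223  0.0162]
[156.5 243. ] [44. 57.] onz [ 0.649  -0.0915  0.008 ] dep [ 0.6392 -0.0796  0.0294]
[473.  206.3] [15.3  7.7] onz [0.612  0.2055 0.008 ] dep [0.6089 0.2009 0.0168]
[321.  195.5] [46. 31.] onz [0.6018 0.0657 0.008 ] dep [0.6019 0.0657 0.0093]
205 [0.6104 0.0657 0.0091]
209 [0.5837 0.0656 0.1013]
213 [0.584  0.0656 0.1078]
217 [0.584  0.0656 0.1146]
221 [0.5841 0.0656 0.1209]
225 [0.5839 0.0656 0.1273]
229 [0.5841 0.0656 0.1325]
233 [0.5845 0.0656 0.1367]
237 [0.5863 0.0656 0.1376]
241 [0.588  0.0656 0.1385]
245 [0.5871 0.0656 0.1451]
249 [0.5871 0.0656 0.1494]
253 [0.5885 0.0656 0.1507]
257 [0.5899 0.0656 0.1519]
261 [0.592  0.0656 0.1518]
265 [0.5938 0.0656 0.1523]
269 [0.596  0.0656 0.152 ]
```

View pics/w18.png

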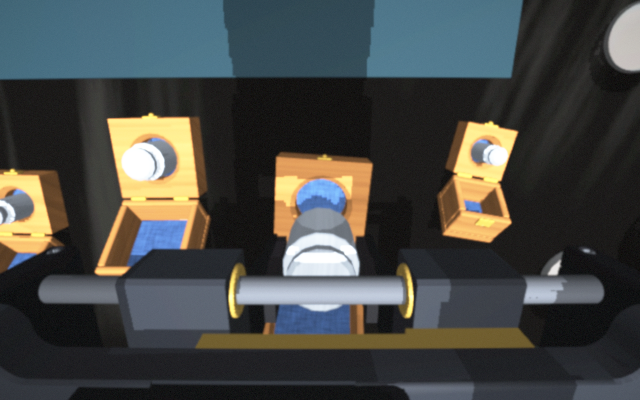

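The 500 hangs vertical, axis at x 0.604. Its well at (321,196) is partly hidden but was measured earlier at (0.6065, 0.066), so I'll shift +2.5 mm in x while lowering.

```bash
python3 -m crank '[[0,0.005,0.03,0,0,0],[0,0.005,0.06,0,0,0],[0,0.005,0.085,0,0,0],[0,0.005,0.105,0,0,0],[0,0.005,0.117,0,0,0],[0,0.005,0.122,0,0,0],[0,0.005,0.122,0,0,0]]'; python3 -c "
from h import *
for i in range(5): s=take('wrist')
print(read_state()['tcp_pos'].round(4),read_state()['ft_force'].round(1))
for v in range(209,232,4): print(v,np.median([depthpt(s,u,v) for u in range(318,325)],0).round(4))"
```

```text
time: 39.07
tcp_pos: [0.607, 0.0657, 0.0574]
tcp_rot: [0.707, 0.707, -0.0, -0.0]
ft_force: [0.1, -0.2, -4.5]
grip_width: 0.0388
[0.6082 0.0657 0.059 ] [-0.2  0.5 -5.3]
209 [0.5888 0.0657 0.0424]
213 [0.5889 0.0657 0.0495]
217 [0.5888 0.0657 0.0565]
221 [0.5891 0.0657 0.062 ]
225 [0.5888 0.0657 0.0686]
229 [0.5889 0.0657 0.0741]
```

```bash
python3 -m crank '[[0.001,-0.004,0.004,0,0,0],[0.001,-0.004,0.01,0,0,0],[0.001,-0.004,0.016,0,0,0],[0.001,-0.004,0.022,0,0,0],[0.001,-0.004,0.027,0,0,0],[0.001,-0.004,0.03,0,0,0],[0.001,-0.004,0.03,0,0,0]]'; python3 -m crank '[[0,0,0.004,0,0,0],[0,0,0.008,0,0,0],[0,0,0.01,0,0,0],[0,0,0.01,0,0,0],[0,0,0.01,0,0,0]]';python3 -c "
from h import *
s=take('wrist')
for v in range(209,232,4): print(v,np.median([depthpt(s,u,v) for u in range(318,325)],0).round(4))"
```

```text
time: 39.9
tcp_pos: [0.605, 0.0663, 0.0424]
tcp_rot: [0.707, 0.707, -0.0, -0.0]
ft_force: [0.0, -0.2, -4.8]
grip_width: 0.039
time: 40.32
tcp_pos: [0.6055, 0.0663, 0.038]
tcp_rot: [0.707, 0.707, -0.0, -0.0]
ft_force: [0.7, -0.7, -4.4]
grip_width: 0.0387
209 [0.586  0.0662 0.0211]
213 [0.5859 0.0662 0.0287]
217 [0.586  0.0661 0.0353]
221 [0.5858 0.0662 0.0421]
225 [0.5859 0.0662 0.0477]
229 [0.5859 0.0662 0.0534]
```

```bash
python3 -m crank '[[0,0.001,0.004,0,0,0],[0,0.001,0.008,0,0,0],[0,0.001,0.011,0,0,0],[0,0.001,0.011,0,0,0],[0,0.001,0.011,0,0,0]]'; python3 -m crank '[[0,0,0.001,0,0,0],[0,0,0.002,0,0,0],[0,0,0.002,0,0,0],[0,0,0.002,0,0,0]]'; python3 -m crank '[[0,0,0.001,0,0,0],[0,0,0.001,0,0,0],[0,0,0.001,0,0,0],[0,0,0.001,0,0,0]]'
```

```text
time: 40.78
tcp_pos: [0.6057, 0.0662, 0.0323]
tcp_rot: [0.707, 0.707, -0.0, -0.0]
ft_force: [-0.1, 0.2, -5.5]
grip_width: 0.0391
time: 41.12
tcp_pos: [0.606, 0.0662, 0.0316]
tcp_rot: [0.707, 0.707, -0.0, -0.0]
ft_force: [-0.7, -0.6, -5.5]
grip_width: 0.0387
time: 41.45
tcp_pos: [0.606, 0.0662, 0.0311]
tcp_rot: [0.707, 0.707, 0.0, 0.0]
ft_force: [-0.0, -0.1, -4.4]
grip_width: 0.0388
```

```bash
python3 -m crank '[[0,0,0.001,0,0,0],[0,0,0.001,0,0,0],[0,0,0.001,0,0,0],[0,0,0.001,0,0,0]]'; python3 -m crank '[[0,0,0.001,0,0,0],[0,0,0.001,0,0,0],[0,0,0.001,0,0,0],[0,0,0.001,0,0,0]]'
```

```text
time: 41.78
tcp_pos: [0.606, 0.0663, 0.0306]
tcp_rot: [0.707, 0.707, 0.0, 0.0]
ft_force: [0.3, -0.8, -5.9]
grip_width: 0.0383
time: 42.12
tcp_pos: [0.6061, 0.0663, 0.0304]
tcp_rot: [0.707, 0.707, 0.0, 0.0]
ft_force: [-1.3, -0.5, -1.4]
grip_width: 0.0387
```

```bash
python3 -m crank '[[0,0,0.001,0,0,0],[0,0,0.001,0,0,0],[0,0,0.001,0,0,0],[0,0,0.001,0,0,0]]'; python3 -m crank '[[0,0,0,0,0,0],[0,0,0,0,0,0],[0,0,-0.001,0,0,0],[0,0,-0.001,0,0,0],[0,0,-0.001,0,0,0]]' 75; python3 -m crank '[[0,0,-0.02,0,0,0],[0,0,-0.06,0,0,0],[0,0,-0.12,0,0,0],[0,0,-0.19,0,0,0],[0,0,-0.26,0,0,0],[0,0,-0.33,0,0,0],[0,0,-0.33,0,0,0]]'; python3 -c "
from h import *
for i in range(3): s=take('wrist','w19.png')
t=take('top','top19.png')
print(read_state()['tcp_pos'].round(4),read_state()['time'])
for v in range(160,215,4): print(v,np.median([depthpt(s,u,v) for u in range(318,324)],0).round(4))
a=s['image'][:,:,::-1]; b=cv2.resize(t['image'][90:250,170:470,::-1],(640,341)); cv2.imwrite('pics/fin.png',cv2.resize(np.vstack([a[60:300],b]),None,fx=1,fy=1))"
```

```text
time: 42.45
tcp_pos: [0.6062, 0.0662, 0.0303]
tcp_rot: [0.707, 0.707, 0.0, 0.0]
ft_force: [-4.8, 0.1, 5.5]
grip_width: 0.039
time: 42.87
tcp_pos: [0.6063, 0.0662, 0.0301]
tcp_rot: [0.707, 0.707, 0.0, 0.0]
ft_force: [-1.2, -1.3, 0.7]
grip_width: 0.062
time: 43.45
tcp_pos: [0.6107, 0.0662, 0.2053]
tcp_rot: [0.707, 0.707, 0.005, 0.005]
ft_force: [1.9, 0.7, 2.3]
grip_width: 0.0652
[0.6053 0.0662 0.1943] 43.65
160 [0.5864 0.0656 0.0207]
164 [0.5866 0.0656 0.0436]
168 [0.5892 0.0657 0.051 ]
172 [0.5908 0.0657 0.0629]
176 [0.5943 0.0657 0.0651]
180 [0.5985 0.0657 0.064 ]
184 [0.6022 0.0657 0.0652]
188 [0.6062 0.0657 0.0653]
192 [0.6104 0.0657 0.065 ]
196 [0.6146 0.0657 0.0646]
200 [0.6187 0.0657 0.0648]
204 [0.6346 0.0656 0.0284]
208 [0.6392 0.0656 0.0288]
212 [0.6537 0.0656 0.0012]
```

The picture limit is reached, so the last check is numeric: top heights of all four weights, and the beaker and tape against the first image.

```bash
python3 - <<'E'
from h import *
s=take('wrist');t=take('top');t0=np.load('top0.npy',allow_pickle=True).item()
P=np.array([[depthpt(s,u,v) for u in range(0,640,2)] for v in range(90,245)]).reshape(-1,3)
for n,x,y,h in(('500',.6065,.066,.064),('200',.567,-.0736,.048),('100',.607,-.206,.045),('50',.561,.2027,.0425)):
    q=P[(np.hypot(P[:,0]-x,P[:,1]-y)<.02)&(P[:,2]>h-.004)]
    print(n,'expect',h,'n',len(q),q.mean(0).round(4) if len(q) else '', 'z sd',q[:,2].std().round(4) if len(q) else '')
for n,(a,b,c,d) in(('beaker',(165,185,208,222)),('tape',(415,205,470,260))):
    print(n,np.abs(t['image'][b:d,a:c].astype(int)-t0['image'][b:d,a:c]).mean().round(2))
print(read_state()['time'],read_state()['ft_force'].round(1))
finish_job()
E
```

```text
500 expect 0.064 n 455 [0.6051 0.0656 0.0643] z sd 0.001
200 expect 0.048 n 243 [ 0.5656 -0.0723  0.0482] z sd 0.0012
100 expect 0.045 n 128 [ 0.6079 -0.2035  0.0449] z sd 0.0014
50 expect 0.0425 n 74 [0.5604 0.2015 0.0421] z sd 0.0012
beaker 2.26
tape 2.75
43.75 [-0.1 -0.4 -0.8]
the job is handed in; nothing more can be done
```

All four weights are in their own cases, upright and on the well floors, and the job was handed in at about 44 s of the 83 s allowed.

**Last checks:** all four knob tops measured within 0.5 mm of the seated heights:

| Weight | Measured top (mm) | Expected when seated (mm) |
|---|---|---|
| 500 | 64.3 | 64.0 |
| 200 | 48.2 | 48.0 |
| 100 | 44.9 | 45.0 |
| 50 | 42.1 | 42.5 |

The lids were not touched. The beaker and tape roll look the same as in the first top image, and the gripper was clear of everything with about zero force on it.

**What went wrong:**
- **Snag with the 200:** on the first try it caught on the chamfer of its well, with readings of about 30 N vertically and 22 N sideways, and tilted about 8° in the jaws. I levelled it, set it back on the mat, regripped it 3 mm further forward and seated it cleanly. The cause was my first x reading from the wrist camera, which was about 3 mm short.
- **Final picture not viewed:** the last image was blocked by the 16-picture limit, so the final check of the scene is by numbers only.

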